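Put the tattoo station back in order

TASK

Clear up after the session: stand the black and the red ink bottle upright in the bay of their own colour, near the middle, and lay the green tattoo machine flat in the middle of the steel tray, lengthways. Put the blue palette on top of the pile of palettes and then the yellow one on top of the blue, each neatly centred on the one below; nobody knows how tall the pile is, so feel for its top (or look) before you let go. Set everything down rather than drop it, and leave the white rinse cup where it stands.

Things in the scene. Friction and masses are not known exactly. Their poses are not given: they have to be found in the camera images.
- ink_black_mid (a point): Black ink bottle with a white paper band round its middle, standing upright: straight round body 34 mm in diameter up to 58 mm, then a narrower black cap; 78 mm tall in all, about 60 g. This point is its centre, half-way up (39 mm above its underside); z runs up the bottle. Grip the round body between about 22 and 56 mm height.
- ink_red_mid (a point): Red ink bottle with a white paper band round its middle, standing upright: straight round body 34 mm in diameter up to 58 mm, then a narrower black cap; 78 mm tall in all, about 60 g. This point is its centre, half-way up (39 mm above its underside); z runs up the bottle. Grip the round body between about 22 and 56 mm height.
- machine_mid (a point): Tattoo machine: green rounded block 75 mm long (along its x), 28 mm wide (y), 32 mm tall, with a steel nose 18 mm in diameter that sticks 30 mm further out at its +x end; about 150 g, lying flat. This point is the centre of the green block, 16 mm above its underside; x points to the nose, z up. Grip the green block across its 28 mm width.
- disc_blue_mid (a point): Loose round ink palette, solid aluminium disc painted blue with five small black dots on top: 56 mm in diameter, 12 mm thick, about 70 g, lying flat. This point is its centre, 6 mm above its underside; z is its axis, up. Grip it across its diameter.
- disc_yellow_mid (a point): Loose round ink palette, solid aluminium disc painted yellow with five small black dots on top: 56 mm in diameter, 12 mm thick, about 70 g, lying flat. This point is its centre, 6 mm above its underside; z is its axis, up. Grip it across its diameter.
- bay_black: Fixed open bay (shallow square bin) of black plastic for the black ink bottle: 76 x 76 mm outside, walls 4 mm thick, 18 mm high, inner floor 4 mm above the table. Origin at the centre of its underside, on the table; x and y along its sides.
- bay_red: Fixed open bay (shallow square bin) of red plastic for the red ink bottle: 76 x 76 mm outside, walls 4 mm thick, 18 mm high, inner floor 4 mm above the table. Origin at the centre of its underside, on the table; x and y along its sides.
- steel_tray: Fixed shallow bare-steel instrument tray: 155 mm long (along its x) by 115 mm wide (y) outside, walls 3 mm thick, 14 mm high, inner floor 3 mm above the table. Origin at the centre of its underside, on the table.
- pile_plate: Fixed square plate of pale wood, 100 x 100 x 8 mm, with a fixed pile of white and grey palettes (56 mm in diameter) standing at its centre. Origin at the centre of the plate's underside, on the table, straight below the centre of the pile. The pile's top is flat and level, and its height differs every time: somewhere between 30 and 60 mm above the table. That height is not reported (this origin is always at table height): find it by touch or by sight.
- rinse_cup: Bystander: loose white plastic rinse cup, 44 mm across the rim, 50 mm tall, about 50 g, standing among the things. Origin at the centre of its underside.
There are look-alikes about, which are no part of the job. Leave any purple look-alike of the part that bears ink_black_mid alone.

How it is judged:
By the outcome, as a careful person would: the job done as asked, in the order asked, and still so for the second after the job is handed in, with the robot touching nothing.
It also fails if it takes over 122 s, if anything falls off the work surface, if the arm or the gripper's body presses on something with over 40 N, if the wrist force passes 120 N, or if a joint passes its speed limit or range.

ROBOT

A 6-joint arm with a two-finger parallel gripper is mounted at the origin on the work surface. World frame = base frame: x ahead of the robot, y to its left, z up, the work surface at z = 0. Lengths are in m, angles in degrees, forces in N, time in s.
With the tool pointing down it reaches from about 0.3 to 0.75 m from the base axis. Payload 8.5 kg.
Tool frame: the origin (TCP) lies midway between the tips of the shut fingers; the grasp point (between the pads) lies 19 mm behind it (env.hold_point_z is the distance from the TCP to the grasp point, in m); z points along the fingers, y is the line along which they close (so a half turn about z gives the same grasp; the last joint's range is limited). The gripper opens to 85 mm and grips with 20 to 120 N. Pads are 22 mm wide; open, the fingers measure 114 mm over their backs; the gripper's body (76 mm by 85 mm) begins 54 mm behind the grasp point. The pads swing forward as they close: fully open they stand 13 mm farther back than shut.
Start: joints at [-88.425, 21.807, 74.336, -0, 83.858, -12.336], TCP at [0.132, -0.534, 0.199] pointing down, gripper open.
Joint ranges: [-178.18, 178.18], [-50.72, 133.34], [12.68, 142.11], [-81.47, 261.47], [9.98, 163.14], [-165.26, 165.26]. Speed limits (degrees/s): [136.94, 136.94, 180, 180, 180, 180].

INTERFACE

Orientations are given as a 3x3 rotation matrix whose columns are the frame's x, y, z axes.
In Python, from rig import observe, get_image, camera_info, env gives the robot as it stands.
- The arm moves only by the tool drive_tool, never from a script. Its arguments are lists of equal length, an entry for each row: "offset": the shift along the tool's x, y, z in units of 40 mm (1.0 is 40 mm), a list of three; "turn": the turn, a rotation vector about the tool's x, y, z in units of 6 degrees (1.0 is 6 degrees), a list of three; "hand": the opening, from 0 (shut) to 1 (fully open). A call has exactly 10 rows; each row shifts and turns the commanded pose from where the row before left it, along the tool's axes as they then stand; what a row does not reach is not made up. A row lasts 1/8 s, in which the tool goes at most 62.5 mm and 10.7 degrees, less where a joint would pass 70% of its speed; a pose out of reach is approached as far as the arm can. A call is refused whole if a number of a shift passes 1 or a number of a turn 1, either way. A call with a gripper value outside its range is refused whole. The fingers move at their own pace and stop on an object; "newtons" is the grip in N (left out, the last holds). Time passes only in rows, so rows that do not move let the fingers close, or fill a call up. It gives the time, the measured TCP pose, the force, the opening and the grip force at its end, in the units of the state.
- observe(): the state, without advancing time (a new reading comes with each control period).
- get_image(name): name is "scene" or "side" or "wrist"; returns the picture (480x640x3 uint8, blue, green, red); there is no depth.
- camera_info(name): a dict with "fx", "fy", "cx", "cy" (pixels), "world_to_cam" (4x4, takes a point from world to camera coordinates). Camera axes: x right, y down, z forward; pixel columns grow to the right and rows downward; lengths in m; the calibration is good to about 2 mm. The wrist camera is an equidistant fisheye: a pixel r from the principal point sees the ray r / f radians off the axis. A picture is of the moment at which its call begins: read the wrist's pose just before it. camera_info takes no time and is no camera call; for the wrist camera it gives the pose at the moment of the call.
- env.close_job(): hands the job in; it is judged then, once.
The state is a dict: "time_s": time; "q": joint angles; "qvel": joint speeds; "joint_efforts": joint torques, N m; "position": TCP position; "tool_rot": TCP orientation; "ft_force": force on the tool from outside, world axes, zero at the start; "wrist_torque": the same for the moment, N m; "grip_width": finger opening in m; "gripper_force": force on a finger pad.
Only numpy, scipy, OpenCV 4.12 (cv2) and the standard library are available. Lean on these libraries where they do the work, as an engineer would, in place of code of your own. Each camera call takes 0.05 s, during which the arm holds its last target. There are 200 camera calls.

## Working session

There is one attempt and no reset: what is moved stays moved. The work goes in short steps, Python scripts to look and compute and a tool call to move; the robot and the scene stay as the last step left them, time stands still between calls to the robot, and variables do not carry over. Pictures are saved under pics/ and viewed, at most 14 in all, crops included, and the job is handed in when it is done.

Besides the shell and the picture viewer there is one more tool, called after ">>>" as name(argument=value, ...), one argument or row to a line, values as JSON. drive_tool: Moves the arm, as the interface text tells. Its arguments: {"type":"object","properties":{"offset":{"type":"array"},"turn":{"type":"array"},"hand":{"type":"array"},"newtons":{"type":"number"}},"required":["offset","turn","hand"]}

```bash
ls; mkdir -p pics; python3 - <<'E'
from rig import *
import cv2
for n in("scene","side","wrist"):
    i=camera_info(n);cv2.imwrite(f"pics/{n}0.png",get_image(n));print(n,i)
print(observe(),env.hold_point_z)
E
```

```text
pics
scene {'fx': 605.5631745922659, 'fy': 605.5631745922659, 'cx': 326.1844694422981, 'cy': 243.26619707273878, 'world_to_cam': array([[ 0.16631292,  0.9858923 , -0.01887799, -0.08206018],
       [ 0.63218182, -0.12129794, -0.76526659, -0.31931508],
       [-0.7567603 ,  0.1153394 , -0.64343661,  1.73477711],
       [ 0.        ,  0.        ,  0.        ,  1.        ]])}
side {'fx': 541.5033230246303, 'fy': 541.5033230246303, 'cx': 324.17184646257385, 'cy': 239.79658856712803, 'world_to_cam': array([[-0.83033525, -0.55691695, -0.01966944,  0.44369409],
       [-0.35928945,  0.5619959 , -0.74503134,  0.25768436],
       [ 0.42597472, -0.61155876, -0.66673939,  1.07951976],
       [ 0.        ,  0.        ,  0.        ,  1.        ]])}
wrist {'fx': 371.64829954431775, 'fy': 371.64829954431775, 'cx': 323.6737729184024, 'cy': 241.25368447136785, 'world_to_cam': array([[ 0.23977382, -0.97082825, -0.00100655, -0.55024795],
       [-0.91785894, -0.22702908,  0.32556529, -0.04248832],
       [-0.3162965 , -0.07713817, -0.94551902,  0.38002956],
       [ 0.        ,  0.        ,  0.        ,  1.        ]])}
{'time_s': 0.15, 'q': array([-8.84236978e+01,  2.18351876e+01,  7.43727308e+01, -2.95108107e-04,
        8.38565605e+01, -1.23354801e+01]), 'qvel': array([-0.00987554, -0.09084965, -0.22336825, -0.08117016, -0.02372995,
        0.00349136]), 'joint_efforts': array([ 3.42641812e-03, -4.48628283e+01, -2.31343514e+01, -1.01454029e-04,
        3.78696437e-03, -3.80413167e-05]), 'position': array([ 0.13222724, -0.53361153,  0.19883695]), 'tool_rot': array([[ 9.70666932e-01,  2.40428173e-01, -3.60759520e-05],
       [ 2.40428061e-01, -9.70666309e-01,  1.12480203e-03],
       [ 2.35416385e-04, -1.10048180e-03, -9.99999367e-01]]), 'ft_force': array([0.10664621, 0.19344527, 0.38508263]), 'wrist_torque': array([-0.00148151,  0.03031083, -0.06975524]), 'gripper_force': 0.0, 'grip_width': 0.08565930730102402} 0.0187
```

View pics/scene0.png

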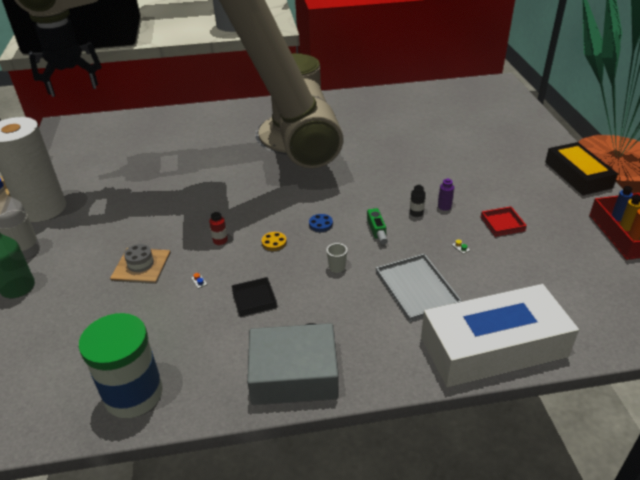

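View pics/side0.png

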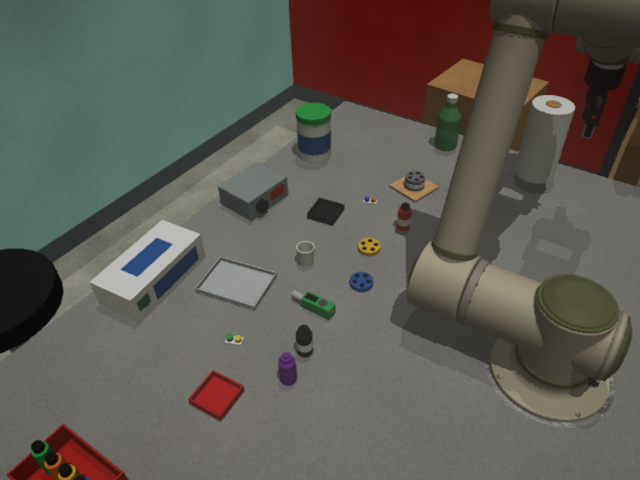

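Scene view: red bottle (219,229), yellow disc (274,240), blue disc (321,222), machine (377,224), black bottle (418,201), purple bottle (446,195), red bay (503,221), black bay (254,296), tray (418,286), pile (138,257), cup (337,257). The side view shows the same things. There are two candidates for the black bottle: (418,201), black with a white band, which fits the description, and (446,195), all purple, which is the look-alike. I'll check this in a crop.

```bash
cat > h.py <<'E'
import numpy as np, cv2
from rig import *
def K(i): return np.array([[i['fx'],0,i['cx']],[0,i['fy'],i['cy']],[0,0,1]])
def proj(i,p): 
    p=np.atleast_2d(p);c=p@i['world_to_cam'][:3,:3].T+i['world_to_cam'][:3,3]
    if i.get('fish'):
        r=np.hypot(c[:,0],c[:,1]);s=np.arctan2(r,c[:,2])/np.maximum(r,1e-9)
        return np.c_[i['fx']*c[:,0]*s+i['cx'],i['fy']*c[:,1]*s+i['cy']]
    c=c/c[:,2:];return (c@K(i).T)[:,:2]
def ray(i,uv):
    x=(uv[0]-i['cx'])/i['fx'];y=(uv[1]-i['cy'])/i['fy']
    if i.get('fish'):
        r=np.hypot(x,y);d=np.array([np.sin(r)*x/max(r,1e-9),np.sin(r)*y/max(r,1e-9),np.cos(r)])
    else: d=np.array([x,y,1])
    R=i['world_to_cam'][:3,:3];d=R.T@d;return -R.T@i['world_to_cam'][:3,3],d/np.linalg.norm(d)
def tri(obs):
    A=np.zeros((3,3));b=np.zeros(3)
    for i,uv in obs:
        o,d=ray(i,uv);P=np.eye(3)-np.outer(d,d);A+=P;b+=P@o
    x=np.linalg.solve(A,b);return x
def onz(i,uv,z):
    o,d=ray(i,uv);return o+d*(z-o[2])/d[2]
def wrist():
    i=camera_info('wrist');i['fish']=1;return i,get_image('wrist')
E
python3 - <<'E'
from h import *
np.set_printoptions(precision=4,suppress=True)
s=camera_info('scene');d=camera_info('side')
P=dict(red=((219,229),(404,217)),yel=((274,240),(370,246)),blue=((321,222),(361,281)),mach=((377,224),(318,304)),blk=((418,201),(304,340)),redbay=((503,221),(217,394)),blkbay=((254,296),(326,211)),tray=((418,286),(237,282)),pile=((138,251),(415,175)),cup=((337,257),(306,253)))
for k,(a,b) in P.items(): x=tri([(s,a),(d,b)]);print(k,x,np.hypot(x[0],x[1]))
a=cv2.imread('pics/scene0.png');b=cv2.imread('pics/side0.png')
c=lambda m,u,v:cv2.resize(m[v-50:v+50,u-65:u+65],None,fx=3,fy=3,interpolation=2)
cv2.imwrite('pics/c0.png',np.vstack([np.hstack([c(a,430,205),c(b,300,345)]),np.hstack([c(a,135,255),c(b,415,180)])])[:600])
E
```

```text
red [ 0.4455 -0.2351  0.0309] 0.5037223977347891
yel [ 0.4765 -0.117   0.0057] 0.49069951567360426
blue [ 0.4331 -0.0025  0.0058] 0.4331481015707223
mach [0.4736 0.1187 0.0142] 0.4882750901139885
blk [0.4324 0.2268 0.0336] 0.48827443467759735
redbay [0.511  0.4075 0.0075] 0.6536024744628302
blkbay [ 0.6462 -0.1743  0.0059] 0.6692968666833443
tray [0.6771 0.1574 0.004 ] 0.6951510185592047
pile [ 0.5007 -0.4058  0.0403] 0.6445290915734696
cup [0.5831 0.0072 0.0263] 0.5831336482576515
```

View pics/c0.png

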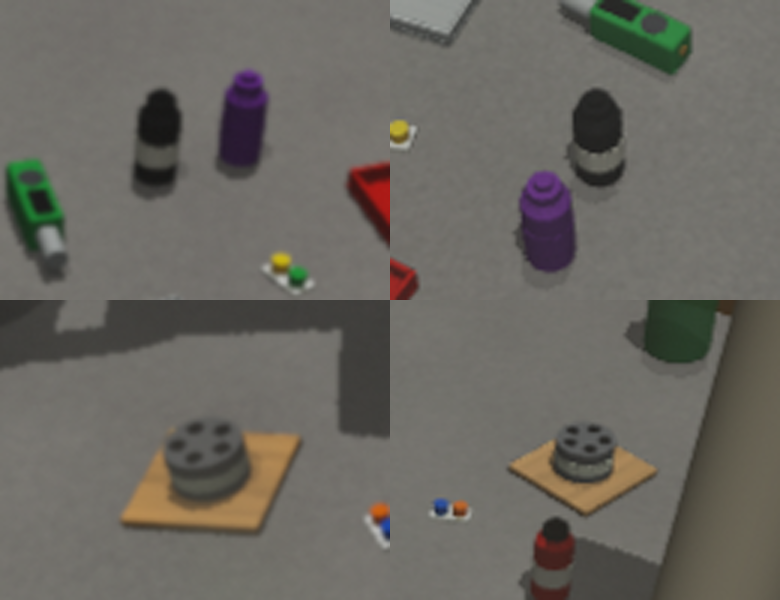

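The crop shows the black bottle with its white band at (157,140), next to an all-purple bottle with no band, so the left one is ours. Next I'll move over the work area and look with the wrist camera.

>>> drive_tool(
  offset=[
    [1, -0.8, 0],
    [1, -0.8, 0],
    [1, -1, 0],
    [1, -1, -0.5],
    [1, -1, -0.5],
    [1, -1, -0.5],
    [0.5, -1, 0],
    [0, -1, 0],
    [0, -1, 0],
    [0, -1, 0],
  ],
  turn=[
    [0, 0, 0.8],
    [0, 0, 0.8],
    [0, 0, 0.7],
    [0, 0, 0],
    [0, 0, 0],
    [0, 0, 0],
    [0, 0, 0],
    [0, 0, 0],
    [0, 0, 0],
    [0, 0, 0],
  ],
  hand=[1, 1, 1, 1, 1, 1, 1, 1, 1, 1],
)

```text
time_s: 1.4
position: [0.3739, -0.1307, 0.2592]
tool_rot: [[1.0, 0.002, -0.0], [0.002, -1.0, 0.0], [-0.0, -0.0, -1.0]]
ft_force: [0.7, 0.7, 0.0]
grip_width: 0.0857
gripper_force: 0.0
```

```bash
python3 - <<'E'
from h import *
import pickle
np.set_printoptions(precision=4,suppress=True)
i,m=wrist();cv2.imwrite('pics/w1.png',m);pickle.dump(i,open('w1.pkl','wb'));print(observe()['position'],i['world_to_cam'])
for k,p in dict(red=(.4455,-.2351,.039),yel=(.4765,-.117,.006),blue=(.4331,-.0025,.006),mach=(.4736,.1187,.016),pile=(.5,-.4058,.04),bb=(.6462,-.1743,.004),cup=(.583,.007,.025)).items():print(k,proj(i,p))
E
```

```text
[ 0.3732 -0.1271  0.2594] [[ 0.0012 -1.      0.     -0.1321]
 [-0.9454 -0.0011  0.326   0.291 ]
 [-0.326  -0.0004 -0.9454  0.5583]
 [ 0.      0.      0.      1.    ]]
red [[420.593  131.5998]]
yel [[310.7532 101.1843]]
blue [[213.3747 141.7359]]
mach [[118.6172 117.0026]]
pile [[555.7846  98.9657]]
bb [[361.036  -35.4431]]
cup [[199.2985  14.7844]]
```

View pics/w1.png

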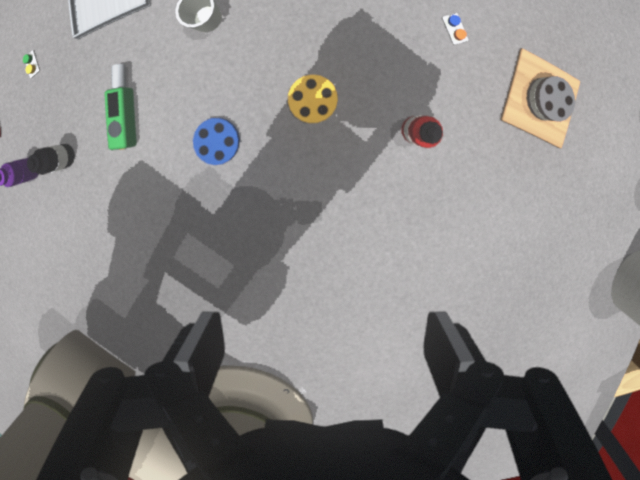

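Wrist view: the red bottle cap is at (425,131), yellow disc (313,99), blue (216,140), machine (119,118) with its nose up in the picture, and the pile (551,98). The first triangulation agrees with these to a few mm. Next I'll go towards the black bottle with the fingers closing along x, away from the purple one.

>>> drive_tool(
  offset=[
    [0.12, -0.67, 0],
    [0.19, -0.66, 0],
    [0.26, -0.63, 0],
    [0.33, -0.6, 0],
    [0.39, -0.57, 0],
    [0.45, -0.52, 0],
    [0.51, -0.47, 0],
    [0.56, -0.41, 0],
    [0.6, -0.35, 0],
    [0.64, -0.3, 0],
  ],
  turn=[
    [0, 0, -1],
    [0, 0, -1],
    [0, 0, -1],
    [0, 0, -1],
    [0, 0, -1],
    [0, 0, -1],
    [0, 0, -1],
    [0, 0, -1],
    [0, 0, -1],
    [0, 0, -1],
  ],
  hand=[1, 1, 1, 1, 1, 1, 1, 1, 1, 1],
)

```text
time_s: 2.7
position: [0.4256, 0.14, 0.2592]
tool_rot: [[0.495, 0.869, -0.0], [0.869, -0.495, -0.0], [-0.0, -0.0, -1.0]]
ft_force: [0.1, -0.2, -0.2]
grip_width: 0.0851
gripper_force: 0.0
```

>>> drive_tool(
  offset=[
    [0, 0, 0],
    [0, 0, 0],
    [0, 0, 0],
    [0, 0, 0],
    [0, 0, 0],
    [0, 0, 0],
    [0, 0, 0],
    [0, 0, 0],
    [0, 0, 0],
    [0, 0, 0],
  ],
  turn=[
    [0, 0, -1],
    [0, 0, -1],
    [0, 0, -1],
    [0, 0, -1],
    [0, 0, -1],
    [0, 0, 0],
    [0, 0, 0],
    [0, 0, 0],
    [0, 0, 0],
    [0, 0, 0],
  ],
  hand=[0.6, 0.6, 0.6, 0.6, 0.6, 0.6, 0.6, 0.6, 0.6, 0.6],
)

```text
time_s: 3.95
position: [0.4256, 0.1391, 0.2593]
tool_rot: [[-0.002, 1.0, -0.0], [1.0, 0.002, -0.0], [-0.0, -0.0, -1.0]]
ft_force: [0.5, -0.4, 0.8]
grip_width: 0.0514
gripper_force: 0.0
```

```bash
python3 - <<'E'
from h import *
import pickle
np.set_printoptions(precision=4,suppress=True)
i,m=wrist();cv2.imwrite('pics/w2.png',m);pickle.dump(i,open('w2.pkl','wb'));print(observe()['position'],observe()['tool_rot'],observe()['grip_width'])
E
```

```text
[0.4256 0.1391 0.2593] [[-0.0017  1.      0.    ]
 [ 1.      0.0017  0.    ]
 [ 0.      0.     -1.    ]] 0.050980697906024226
```

View pics/w2.png

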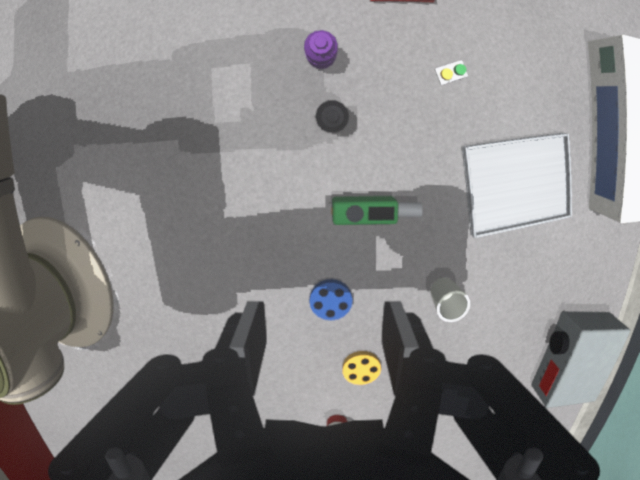

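Wrist view 2: the black cap is at (332,116), the purple cap at (320,44), the machine block at (365,210) with its nose to the right, and the tray corners at (465,147), (568,134), (571,214), (474,235).

```bash
python3 - <<'E'
from h import *
import pickle
np.set_printoptions(precision=4,suppress=True)
V={n:(camera_info(n),cv2.imread(f'pics/{n}0.png')) for n in('scene','side')}
V.update({n:(pickle.load(open(n+'.pkl','rb')),cv2.imread(f'pics/{n}.png')) for n in('w1','w2')})
G=dict(yel=((20,35),(.4765,-.117,.006)),blue=((105,125),(.4331,-.0025,.006)),mach=((50,80),(.4736,.1187,.016)),red=((170,10),(.4455,-.2351,.03)))
for k,((lo,hi),g) in G.items():
    obs=[]
    for n,(i,m) in V.items():
        if k=='red' and n=='w2': continue
        u,v=proj(i,g)[0].astype(int);h=cv2.cvtColor(m,cv2.COLOR_BGR2HSV);H=h[...,0]
        mk=((H>=lo)&(H<=hi) if lo<hi else (H>=lo)|(H<=hi))&(h[...,1]>110)&(h[...,2]>40)
        w=np.zeros_like(mk);w[max(v-38,0):v+38,max(u-38,0):u+38]=1
        nn,lab,st,ce=cv2.connectedComponentsWithStats((mk&w).astype(np.uint8))
        j=1+np.argmax(st[1:,4]);c=cv2.findContours((lab==j).astype(np.uint8),0,1)[0];c=cv2.convexHull(max(c,key=cv2.contourArea))
        M=cv2.moments(c);uv=(M['m10']/M['m00'],M['m01']/M['m00']);obs.append((n,i,uv));
        if k=='mach':
            b=cv2.boxPoints(cv2.minAreaRect(c));q=np.array([onz(i,p,.032) for p in b])[:,:2];print(n,q.mean(0),[ (np.linalg.norm(e),np.degrees(np.arctan2(e[1],e[0]))) for e in (q[1]-q[0],q[2]-q[1])])
    z={'yel':.007,'blue':.007,'mach':.02,'red':.03}[k]
    x=tri([o[1:] for o in obs]);print(k,x,'wrist only',tri([o[1:] for o in obs if o[0][0]=='w']) if k!='red' else '')
    for n,i,uv in obs: print('  ',n,np.round(uv,1),onz(i,uv,z)[:2])
i=V['w2'][0]
for n,p,z in(('blkcap',(332,116),.078),('purple',(320,44),.078),('cuprim',(452,305),.05)): print(n,onz(i,p,z))
t=np.array([onz(i,p,.014) for p in((465,147),(568,134),(571,214),(474,235))])[:,:2];print('tray',t,t.mean(0),[(np.linalg.norm(t[(a+1)%4]-t[a]),np.degrees(np.arctan2(*(t[(a+1)%4]-t[a])[::-1]))) for a in range(4)])
s,d=V['scene'][0],V['side'][0]
print('blk cap top',tri([(i,(332,116)),(s,(419,188)),(d,(305,328))]))
E
```

```text
yel [ 0.4793 -0.118   0.0052] wrist only [ 0.4795 -0.1187  0.006 ]
   scene [273.5 240.5] [ 0.4812 -0.1172]
   side [368.7 246.4] [ 0.4775 -0.1147]
   w1 [312.3  98.5] [ 0.4796 -0.1187]
   w2 [361.2 367.8] [ 0.4793 -0.118 ]
blue [ 0.4338 -0.0048  0.0064] wrist only [ 0.4339 -0.0056  0.007 ]
   scene [320.3 221.9] [ 0.4348 -0.0037]
   side [361.1 280.4] [ 0.4331 -0.004 ]
   w1 [215.6 140.9] [ 0.434  -0.0056]
   w2 [330.4 300.3] [ 0.4337 -0.0056]
scene [0.4862 0.1148] [(np.float64(0.03494743074727473), np.float64(111.19191835302175)), (np.float64(0.09689032388655587), np.float64(-0.2789332008338213))]
side [0.4673 0.1236] [(np.float64(0.03124174303376398), np.float64(-75.92499783818106)), (np.float64(0.07731633559020522), np.float64(178.45428620952572))]
w1 [0.4724 0.1148] [(np.float64(0.025898627920902504), np.float64(-94.8676505060783)), (np.float64(0.07144501521382027), np.float64(-178.4964025373394))]
w2 [0.4848 0.1186] [(np.float64(0.04290006579654048), np.float64(0.6503142262373055)), (np.float64(0.02335592067119985), np.float64(-86.83435826202357))]
mach [0.4764 0.1174 0.0231] wrist only [0.4786 0.1172 0.0287]
   scene [375.7 221.3] [0.4729 0.1182]
   side [318.4 302.4] [0.4717 0.1158]
   w1 [115.4 118.4] [0.4723 0.1212]
   w2 [377.1 211.9] [0.4866 0.1156]
red [ 0.4462 -0.2375  0.0443] wrist only 
   scene [216.9 223.9] [ 0.4268 -0.2381]
   side [403.9 213.1] [ 0.4534 -0.2523]
   w1 [425.5 131.4] [ 0.4458 -0.2431]
blkcap [0.4326 0.224  0.078 ]
purple [0.4213 0.2937 0.078 ]
cuprim [0.582  0.0077 0.05  ]
tray [[0.5906 0.1948]
 [0.741  0.2249]
 [0.7635 0.1175]
 [0.6135 0.0862]] [0.6771 0.1558] [(np.float64(0.153424682167942), np.float64(11.296137462105383)), (np.float64(0.1096906166840857), np.float64(-78.18447347178433)), (np.float64(0.15319329280554478), np.float64(-168.20161873786404)), (np.float64(0.1110357863324211), np.float64(101.93167695909047))]
blk cap top [0.4317 0.2246 0.0702]
```

>>> drive_tool(
  offset=[
    [0.8, 0.1, 0],
    [0.8, 0.08, 0],
    [0.52, 0, 0.5],
    [0, 0, 0.9],
    [0, 0, 0.9],
    [0, 0, 0.9],
    [0, 0, 0.9],
    [0, 0, 0.9],
    [0, 0, 0.95],
    [0, 0, 0],
  ],
  turn=[
    [0, 0, 0],
    [0, 0, 0],
    [0, 0, 0],
    [0, 0, 0],
    [0, 0, 0],
    [0, 0, 0],
    [0, 0, 0],
    [0, 0, 0],
    [0, 0, 0],
    [0, 0, 0],
  ],
  hand=[0.8, 0.8, 0.8, 0.8, 0.8, 0.8, 0.8, 0.8, 0.8, 0.8],
)

```text
time_s: 5.25
position: [0.4313, 0.2236, 0.0197]
tool_rot: [[-0.002, 1.0, -0.005], [1.0, 0.002, -0.001], [-0.001, -0.005, -1.0]]
ft_force: [-0.1, 0.2, 0.4]
grip_width: 0.0686
gripper_force: 0.0
```

>>> drive_tool(
  offset=[
    [0, 0, 0],
    [0, 0, 0],
    [0, 0, 0],
    [0, 0, 0],
    [0, 0, 0],
    [0, 0, 0],
    [0, 0, 0],
    [0, 0, 0],
    [0, 0, -0.1],
    [0, 0, -0.4],
  ],
  turn=[
    [0, 0, 0],
    [0, 0, 0],
    [0, 0, 0],
    [0, 0, 0],
    [0, 0, 0],
    [0, 0, 0],
    [0, 0, 0],
    [0, 0, 0],
    [0, 0, 0],
    [0, 0, 0],
  ],
  hand=[0.3, 0.3, 0.3, 0.3, 0.3, 0.3, 0.3, 0.3, 0.3, 0.3],
  newtons=30,
)

```text
time_s: 6.5
position: [0.4323, 0.2238, 0.0417]
tool_rot: [[-0.002, 1.0, -0.001], [1.0, 0.002, -0.0], [-0.0, -0.001, -1.0]]
ft_force: [-0.7, -0.2, -0.5]
grip_width: 0.0308
gripper_force: 29.8
```

>>> drive_tool(
  offset=[
    [0, 0, -0.8],
    [0, 0, -0.8],
    [0, 0, -0.8],
    [0, 0, -0.6],
    [0, 0, 0],
    [0, 0, 0],
    [0, 0, 0],
    [0, 0, 0],
    [0, 0, 0],
    [0, 0, 0],
  ],
  turn=[
    [0, 0, 1],
    [0, 0, 1],
    [0, 0, 1],
    [0, 0, 1],
    [0, 0, 1],
    [0, 0, 1],
    [0, 0, 1],
    [0, 0, 1],
    [0, 0, 1],
    [0, 0, 1],
  ],
  hand=[0.3, 0.3, 0.3, 0.3, 0.3, 0.3, 0.3, 0.3, 0.3, 0.3],
)

```text
time_s: 7.75
position: [0.4324, 0.2239, 0.1619]
tool_rot: [[0.867, 0.499, 0.001], [0.499, -0.867, 0.0], [0.001, 0.0, -1.0]]
ft_force: [0.5, -0.3, -1.3]
grip_width: 0.031
gripper_force: 29.9
```

```bash
python3 - <<'E'
from h import *
import pickle
i,m=wrist();pickle.dump(i,open('w3.pkl','wb'));o=observe();print(o['position'],o['grip_width'],o['ft_force'],o['q'])
s=camera_info('scene');sc=get_image('scene');u,v=proj(s,o['position'])[0].astype(int)
cv2.imwrite('pics/w3.png',m)
c=lambda m,u,v:cv2.resize(m[v-60:v+60,u-80:u+80],None,fx=2.5,fy=2.5)
cv2.imwrite('pics/c1.png',np.hstack([cv2.resize(m[200:480,100:540],(471,300)),cv2.resize(c(sc,u,v),(329,300))]))
E
```

```text
[0.43246778 0.22391926 0.1619303 ] 0.031061448448680216 [ 0.30060006 -0.72459937 -0.60587907] [1.34119711e+01 1.74161145e+01 8.77423993e+01 2.07351434e-04
 7.48035133e+01 7.37275797e+01]
```

View pics/c1.png

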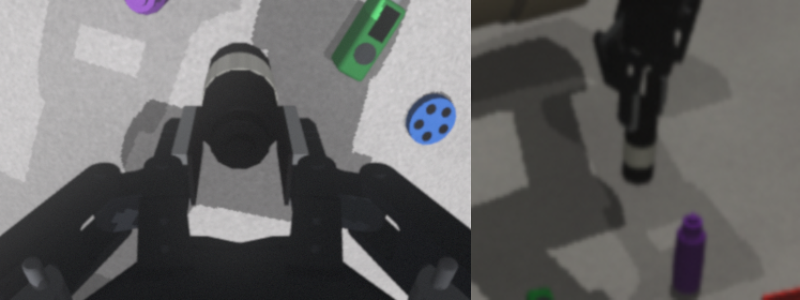

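The bottle is held centred and upright. Now to the black bay.

>>> drive_tool(
  offset=[
    [-0.17, 1, 0],
    [-0.06, 1, 0],
    [0.05, 1, 0],
    [0.16, 1, 0],
    [0.26, 1, 0],
    [0.37, 1, 0],
    [0.37, 1, 0],
    [0.37, 1, 0],
    [0.37, 1, 0],
    [0.37, 1, 0],
  ],
  turn=[
    [0, 0, 1],
    [0, 0, 1],
    [0, 0, 1],
    [0, 0, 1],
    [0, 0, 1],
    [0, 0, 0],
    [0, 0, 0],
    [0, 0, 0],
    [0, 0, 0],
    [0, 0, 0],
  ],
  hand=[0.3, 0.3, 0.3, 0.3, 0.3, 0.3, 0.3, 0.3, 0.3, 0.3],
)

```text
time_s: 9.1
position: [0.5792, -0.1666, 0.1617]
tool_rot: [[1.0, 0.004, 0.0], [0.004, -1.0, -0.0], [0.0, 0.0, -1.0]]
ft_force: [-0.2, 0.3, -1.0]
grip_width: 0.031
gripper_force: 29.9
```

```bash
python3 - <<'E'
from h import *
import pickle
i,m=wrist();pickle.dump(i,open('w4.pkl','wb'));o=observe();print(o['position'],o['tool_rot'][:2,0],o['grip_width'],o['ft_force'])
cv2.imwrite('pics/w4.png',m)
for p in((.6462,-.1743,.018),(.4455,-.2400,.039),(.5,-.406,.045)):print(proj(i,p))
E
```

```text
[ 0.58039019 -0.17139076  0.16118928] [0.99999875 0.00109248] 0.030811898732509294 [-2.18517554 -3.88639669 -1.11810159]
[[331.96017375 137.13893364]]
[[396.58301128 351.61794097]]
[[555.32187557 299.52118937]]
```

View pics/w4.png

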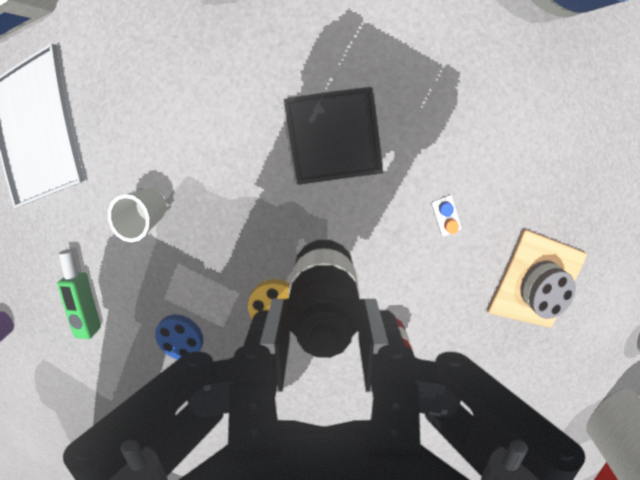

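The bay corners are about (285,99), (373,88), (383,174), (297,184), so its centre is at (334,136), i.e. (0.647, -0.176). I'll lower the bottle there.

>>> drive_tool(
  offset=[
    [0.8, 0.1, 0],
    [0.8, 0.01, 0.2],
    [0.07, 0, 0.6],
    [0, 0, 0.8],
    [0, 0, 0.8],
    [0, 0, 0.6],
    [0, 0, 0.3],
    [0, 0, 0.06],
    [0, 0, 0.03],
    [0, 0, 0],
  ],
  turn=[
    [0, 0, 0],
    [0, 0, 0],
    [0, 0, 0],
    [0, 0, 0],
    [0, 0, 0],
    [0, 0, 0],
    [0, 0, 0],
    [0, 0, 0],
    [0, 0, 0],
    [0, 0, 0],
  ],
  hand=[0.3, 0.3, 0.3, 0.3, 0.3, 0.3, 0.3, 0.3, 0.3, 0.3],
)

```text
time_s: 10.4
position: [0.6463, -0.1696, 0.0272]
tool_rot: [[1.0, 0.002, 0.002], [0.002, -1.0, -0.001], [0.002, 0.001, -1.0]]
ft_force: [-0.1, 0.9, 4.0]
grip_width: 0.0309
gripper_force: 30.8
```

>>> drive_tool(
  offset=[
    [0, 0, -0.15],
    [0, 0.08, 0],
    [0, 0.08, 0],
    [0, 0, 0],
    [0, 0, 0],
    [0, 0, 0.05],
    [0, 0, 0.05],
    [0, 0, 0.04],
    [0, 0, 0.02],
    [0, 0, 0],
  ],
  turn=[
    [0, 0, 0],
    [0, 0, 0],
    [0, 0, 0],
    [0, 0, 0],
    [0, 0, 0],
    [0, 0, 0],
    [0, 0, 0],
    [0, 0, 0],
    [0, 0, 0],
    [0, 0, 0],
  ],
  hand=[0.3, 0.3, 0.3, 0.3, 0.3, 0.3, 0.3, 0.3, 0.3, 0.3],
)

```text
time_s: 11.65
position: [0.6464, -0.1759, 0.0271]
tool_rot: [[1.0, 0.002, 0.002], [0.002, -1.0, -0.001], [0.002, 0.001, -1.0]]
ft_force: [-2.2, 1.5, 10.1]
grip_width: 0.0311
gripper_force: 31.5
```

Contact is felt, so I'll release and retreat upward, heading for the red bottle.

>>> drive_tool(
  offset=[
    [0, 0, -0.03],
    [0, 0, 0],
    [0, 0, 0],
    [0, 0, 0],
    [0, 0, -0.1],
    [0, 0, -0.4],
    [0, 0, -0.8],
    [0, 0, -1],
    [0, 0, -1],
    [0, 0, -1],
  ],
  turn=[
    [0, 0, 0],
    [0, 0, 0],
    [0, 0, 0],
    [0, 0, 0],
    [0, 0, 0],
    [0, 0, 0],
    [0, 0, 0],
    [0, 0, 0],
    [0, 0, 0],
    [0, 0, 0],
  ],
  hand=[0.75, 0.75, 0.75, 0.75, 0.75, 0.75, 0.75, 0.75, 0.75, 0.75],
)

```text
time_s: 12.9
position: [0.6456, -0.1758, 0.2014]
tool_rot: [[1.0, 0.002, 0.001], [0.002, -1.0, -0.001], [0.001, 0.001, -1.0]]
ft_force: [0.5, 0.2, 0.6]
grip_width: 0.0644
gripper_force: 0.0
```

>>> drive_tool(
  offset=[
    [-0.9, 0.1, 0],
    [-0.9, 0.1, 0],
    [-0.9, 0.1, 0],
    [-0.9, 0.1, 0],
    [-0.9, 0.1, 0],
    [-0.9, 0.1, 0],
    [-0.9, 0.1, 0],
    [0, 0, 0],
    [0, 0, 0],
    [0, 0, 0],
  ],
  turn=[
    [0, 0, 0],
    [0, 0, 0],
    [0, 0, 0],
    [0, 0, 0],
    [0, 0, 0],
    [0, 0, 0],
    [0, 0, 0],
    [0, 0, 0],
    [0, 0, 0],
    [0, 0, 0],
  ],
  hand=[0.8, 0.8, 0.8, 0.8, 0.8, 0.8, 0.8, 0.8, 0.8, 0.8],
)

```text
time_s: 14.15
position: [0.3944, -0.2044, 0.1987]
tool_rot: [[1.0, 0.003, 0.0], [0.003, -1.0, -0.0], [0.0, 0.0, -1.0]]
ft_force: [-0.5, -0.1, 0.2]
grip_width: 0.0686
gripper_force: 0.0
```

```bash
python3 - <<'E'
from h import *
import pickle
i,m=wrist();pickle.dump(i,open('w5.pkl','wb'));o=observe();print(o['position'],o['tool_rot'][:2,0],o['grip_width'],o['ft_force'])
cv2.imwrite('pics/w5.png',m)
for p in((.6462,-.176,.018),(.6465,-.176,.082),(.446,-.2400,.078),(.5,-.406,.045)):print(proj(i,p))
E
```

```text
[ 0.39438397 -0.20436982  0.19856209] [0.9999964  0.00267731] 0.06812551200305597 [ 0.29345898 -0.64783044  0.54523844]
[[293.3623613  -46.20711041]]
[[287.49374918 -76.6197977 ]]
[[367.3310781  158.47395158]]
[[532.5983414 108.8073563]]
```

View pics/w5.png

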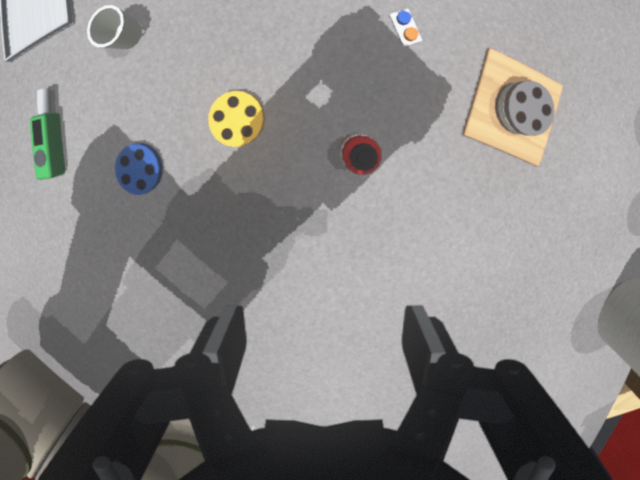

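The red cap is at (364,155), so the bottle stands at about (0.448, -0.2375). I'll grasp it.

>>> drive_tool(
  offset=[
    [0.7, 0.4, 0],
    [0.64, 0.42, 0],
    [0, 0, 0.4],
    [0, 0, 0.8],
    [0, 0, 0.9],
    [0, 0, 0.9],
    [0, 0, 0.9],
    [0, 0, 0.53],
    [0, 0, 0],
    [0, 0, 0],
  ],
  turn=[
    [0, 0, 0],
    [0, 0, 0],
    [0, 0, 0],
    [0, 0, 0],
    [0, 0, 0],
    [0, 0, 0],
    [0, 0, 0],
    [0, 0, 0],
    [0, 0, 0],
    [0, 0, 0],
  ],
  hand=[0.8, 0.8, 0.8, 0.8, 0.8, 0.8, 0.8, 0.8, 0.8, 0.8],
)

```text
time_s: 15.45
position: [0.4481, -0.2374, 0.0221]
tool_rot: [[1.0, 0.002, 0.001], [0.002, -1.0, -0.001], [0.001, 0.001, -1.0]]
ft_force: [0.3, -0.6, -0.7]
grip_width: 0.0679
gripper_force: 0.0
```

>>> drive_tool(
  offset=[
    [0, 0, 0],
    [0, 0, 0],
    [0, 0, 0],
    [0, 0, 0],
    [0, 0, 0],
    [0, 0, 0],
    [0, 0, 0],
    [0, 0, -0.2],
    [0, 0, -0.8],
    [0, 0, -0.8],
  ],
  turn=[
    [0, 0, 0],
    [0, 0, 0],
    [0, 0, 0],
    [0, 0, 0],
    [0, 0, 0],
    [0, 0, 0],
    [0, 0, 0],
    [0, 0, 0],
    [0, 0, 0],
    [0, 0, 0],
  ],
  hand=[0.3, 0.3, 0.3, 0.3, 0.3, 0.3, 0.3, 0.3, 0.3, 0.3],
)

```text
time_s: 16.7
position: [0.4473, -0.2371, 0.0946]
tool_rot: [[1.0, 0.002, -0.0], [0.002, -1.0, 0.0], [-0.0, -0.0, -1.0]]
ft_force: [0.5, 0.6, 0.6]
grip_width: 0.0311
gripper_force: 29.9
```

>>> drive_tool(
  offset=[
    [0, -0.5, -0.8],
    [0, -1, -0.7],
    [0, -1, -0.6],
    [0, -1, 0],
    [0, -1, 0],
    [0, -1, 0],
    [0, -1, 0],
    [0, -1, 0],
    [0, -1, 0],
    [0, -1, 0],
  ],
  turn=[
    [0, 0, 0],
    [0, 0, 0],
    [0, 0, 0],
    [0, 0, 0],
    [0, 0, 0],
    [0, 0, 0],
    [0, 0, 0],
    [0, 0, 0],
    [0, 0, 0],
    [0, 0, 0],
  ],
  hand=[0.3, 0.3, 0.3, 0.3, 0.3, 0.3, 0.3, 0.3, 0.3, 0.3],
)

```text
time_s: 17.95
position: [0.4464, 0.1442, 0.1779]
tool_rot: [[1.0, 0.002, 0.001], [0.002, -1.0, 0.0], [0.001, -0.0, -1.0]]
ft_force: [1.7, -0.7, -1.1]
grip_width: 0.0311
gripper_force: 29.9
```

>>> drive_tool(
  offset=[
    [0, -1, 0],
    [0, -1, 0],
    [0, -1, 0],
    [0, -1, 0],
    [0, -1, 0],
    [0, -0.9, 0],
    [0, 0, 0],
    [0, 0, 0],
    [0, 0, 0],
    [0, 0, 0],
  ],
  turn=[
    [0, 0, 0],
    [0, 0, 0],
    [0, 0, 0],
    [0, 0, 0],
    [0, 0, 0],
    [0, 0, 0],
    [0, 0, 0],
    [0, 0, 0],
    [0, 0, 0],
    [0, 0, 0],
  ],
  hand=[0.3, 0.3, 0.3, 0.3, 0.3, 0.3, 0.3, 0.3, 0.3, 0.3],
)

```text
time_s: 19.2
position: [0.4464, 0.3782, 0.1776]
tool_rot: [[1.0, 0.001, 0.0], [0.001, -1.0, 0.0], [0.0, -0.0, -1.0]]
ft_force: [-0.0, 0.0, -0.2]
grip_width: 0.0311
gripper_force: 29.9
```

```bash
python3 - <<'E'
from h import *
import pickle
np.set_printoptions(precision=4,suppress=True)
i,m=wrist();pickle.dump(i,open('w6.pkl','wb'));o=observe();print(o['position'],o['tool_rot'][:2,0],o['grip_width'],o['ft_force'])
cv2.imwrite('pics/w6.png',m)
h=cv2.cvtColor(m,cv2.COLOR_BGR2HSV);mk=(((h[...,0]<8)|(h[...,0]>172))&(h[...,1]>140)&(h[...,2]>50)).astype(np.uint8);mk[260:]=0
n,l,s,c=cv2.connectedComponentsWithStats(mk);j=1+np.argmax(s[1:,4]);print(s[j])
cc=cv2.convexHull(np.argwhere(l==j)[:,::-1].astype(np.int32));b=cv2.boxPoints(cv2.minAreaRect(cc));q=np.array([onz(i,p,.018) for p in b]);print(b,q,q.mean(0),np.linalg.norm(q[1]-q[0]),np.linalg.norm(q[2]-q[1]))
V={k:pickle.load(open(k+'.pkl','rb')) for k in('w1','w4','w5')}
print('pile',tri([(V['w1'],(557,98)),(V['w5'],(531,107)),(V['w4'],(552,291))]),tri([(V['w1'],(557,98)),(V['w4'],(552,291))]),tri([(V['w5'],(531,107)),(V['w4'],(552,291))]))
E
```

```text
[0.4464 0.3783 0.1775] [1.     0.0011] 0.031154117312945092 [-0.4987  0.1239 -1.2922]
[ 248   94   89   88 6555]
[[247.4552  99.4621]
 [330.3793  92.5517]
 [337.2207 174.6483]
 [254.2966 181.5586]] [[0.5482 0.445  0.018 ]
 [0.5527 0.3714 0.018 ]
 [0.4786 0.365  0.018 ]
 [0.4728 0.4408 0.018 ]] [0.5131 0.4056 0.018 ] 0.0737103693333383 0.07434099301415413
pile [ 0.5023 -0.4123  0.0306] [ 0.5022 -0.4123  0.0304] [ 0.5023 -0.4119  0.03  ]
```

>>> drive_tool(
  offset=[
    [0.8, -0.34, 0],
    [0.8, -0.34, 0.2],
    [0.07, 0, 0.8],
    [0, 0, 0.9],
    [0, 0, 0.9],
    [0, 0, 0.7],
    [0, 0, 0.2],
    [0, 0, 0.06],
    [0, 0, 0.04],
    [0, 0, 0.02],
  ],
  turn=[
    [0, 0, 0],
    [0, 0, 0],
    [0, 0, 0],
    [0, 0, 0],
    [0, 0, 0],
    [0, 0, 0],
    [0, 0, 0],
    [0, 0, 0],
    [0, 0, 0],
    [0, 0, 0],
  ],
  hand=[0.3, 0.3, 0.3, 0.3, 0.3, 0.3, 0.3, 0.3, 0.3, 0.3],
)

```text
time_s: 20.5
position: [0.5138, 0.4067, 0.0262]
tool_rot: [[1.0, 0.002, 0.003], [0.002, -1.0, 0.001], [0.003, -0.001, -1.0]]
ft_force: [-0.5, -0.2, 8.5]
grip_width: 0.0311
gripper_force: 30.8
```

>>> drive_tool(
  offset=[
    [0, 0, 0],
    [0, 0, 0],
    [0, 0, 0],
    [0, 0, 0],
    [0, 0, -0.1],
    [0, 0, -0.4],
    [0, 0, -0.8],
    [0, 0, -1],
    [0, 0, -1],
    [0, 0, -1],
  ],
  turn=[
    [0, 0, 0],
    [0, 0, 0],
    [0, 0, 0],
    [0, 0, 0],
    [0, 0, 0],
    [0, 0, 0],
    [0, 0, 0],
    [0, 0, 0],
    [0, 0, 0],
    [0, 0, 0],
  ],
  hand=[0.75, 0.75, 0.75, 0.75, 0.75, 0.75, 0.75, 0.75, 0.75, 0.75],
)

```text
time_s: 21.75
position: [0.5129, 0.4062, 0.1993]
tool_rot: [[1.0, 0.002, 0.001], [0.002, -1.0, 0.001], [0.001, -0.001, -1.0]]
ft_force: [0.3, 0.4, -0.9]
grip_width: 0.0644
gripper_force: 0.0
```

>>> drive_tool(
  offset=[
    [-0.3, 0.9, 0],
    [-0.3, 1, 0],
    [-0.3, 1, 0],
    [-0.3, 1, 0],
    [-0.3, 1, 0],
    [-0.3, 1, 0],
    [-0.3, 1, 0],
    [-0.3, 0.3, 0],
    [0, 0, 0],
    [0, 0, 0],
  ],
  turn=[
    [0, 0, 0],
    [0, 0, 0],
    [0, 0, 0],
    [0, 0, 0],
    [0, 0, 0],
    [0, 0, 0],
    [0, 0, 0],
    [0, 0, 0],
    [0, 0, 0],
    [0, 0, 0],
  ],
  hand=[0.75, 0.75, 0.75, 0.75, 0.75, 0.75, 0.75, 0.75, 0.75, 0.75],
)

```text
time_s: 23.0
position: [0.4179, 0.1188, 0.1969]
tool_rot: [[1.0, 0.003, 0.001], [0.003, -1.0, 0.0], [0.001, -0.0, -1.0]]
ft_force: [0.9, 0.9, -0.4]
grip_width: 0.0639
gripper_force: 0.0
```

```bash
python3 - <<'E'
from h import *
import pickle
np.set_printoptions(precision=4,suppress=True)
i,m=wrist();pickle.dump(i,open('w7.pkl','wb'));o=observe();print(o['position'],o['tool_rot'][:2,0],o['grip_width'],o['ft_force'])
sc=get_image('scene');u=camera_info('scene')
a,b=proj(u,(.513,.4055,.04))[0].astype(int);c,d=proj(u,(.647,-.176,.04))[0].astype(int)
f=lambda a,b:cv2.resize(sc[b-35:b+35,a-35:a+35],(240,240))
cv2.imwrite('pics/c7.png',np.hstack([m,np.vstack([f(a,b),f(c,d)])[:,:160+80]])[:, :][:480,:] if 0 else np.hstack([cv2.resize(m,(560,420)),cv2.resize(np.vstack([f(a,b),f(c,d)]),(210,420))]));cv2.imwrite('pics/w7.png',m)
E
```

```text
[0.418  0.1189 0.1967] [1.     0.0031] 0.06428769687217824 [-0.0844  0.9132  1.2079]
```

View pics/c7.png

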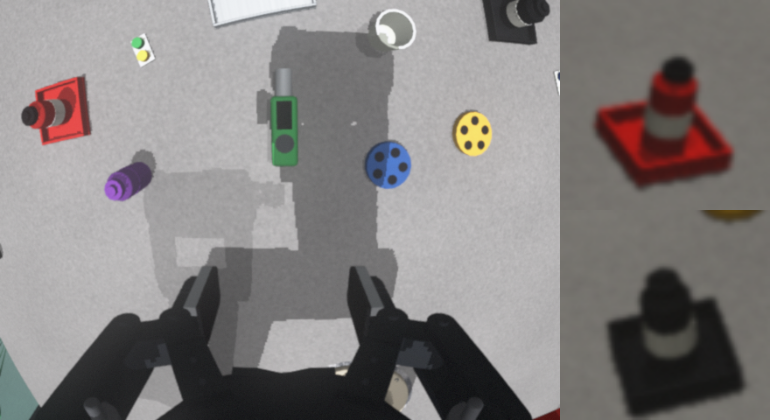

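Both bottles stand upright in their bays (right-hand crops). The machine block in this 0.875-scale view spans (271,96) to (298,165), aligned with tool x.

```bash
python3 - <<'E'
from h import *
import pickle
np.set_printoptions(precision=4,suppress=True)
i=pickle.load(open('w7.pkl','rb'));m=cv2.imread('pics/w7.png')
h=cv2.cvtColor(m,cv2.COLOR_BGR2HSV);mk=((h[...,0]>50)&(h[...,0]<85)&(h[...,1]>100)).astype(np.uint8);mk[:90]=0;mk[210:]=0;mk[:,:290]=0;mk[:,360:]=0
c=cv2.convexHull(np.argwhere(mk)[:,::-1].astype(np.int32));b=cv2.boxPoints(cv2.minAreaRect(c));q=np.array([onz(i,p,.032) for p in b])
print(b,q,q.mean(0),[(np.linalg.norm(q[k+1]-q[k]),np.degrees(np.arctan2(*(q[k+1]-q[k])[1::-1]))) for k in range(3)])
w2=pickle.load(open('w2.pkl','rb'));print('height check rear/front edge',tri([(i,(325,110)),(w2,(398,209))]),tri([(i,(325,189)),(w2,(332,211))]))
E
```

```text
[[309.801  111.0582]
 [337.9554 110.5463]
 [339.3625 187.9389]
 [311.2082 188.4508]] [[0.5078 0.1305 0.032 ]
 [0.5083 0.1053 0.032 ]
 [0.437  0.1034 0.032 ]
 [0.4364 0.1295 0.032 ]] [0.4724 0.1172 0.032 ] [(np.float64(0.02515924429624625), np.float64(-88.8096703132639)), (np.float64(0.07134706327381764), np.float64(-178.4717306534223)), (np.float64(0.026051451837161167), np.float64(91.20730499271801))]
height check rear/front edge [0.5103 0.1178 0.0174] [0.4342 0.1168 0.022 ]
```

>>> drive_tool(
  offset=[
    [0.7, 0.04, 0],
    [0.66, 0, 0.2],
    [0, 0, 0.8],
    [0, 0, 1],
    [0, 0, 1],
    [0, 0, 1],
    [0, 0, 0.5],
    [0, 0, 0.27],
    [0, 0, 0],
    [0, 0, 0],
  ],
  turn=[
    [0, 0, -0.15],
    [0, 0, 0],
    [0, 0, 0],
    [0, 0, 0],
    [0, 0, 0],
    [0, 0, 0],
    [0, 0, 0],
    [0, 0, 0],
    [0, 0, 0],
    [0, 0, 0],
  ],
  hand=[0.75, 0.75, 0.75, 0.75, 0.75, 0.75, 0.75, 0.75, 0.75, 0.75],
)

```text
time_s: 24.35
position: [0.4725, 0.1171, 0.0065]
tool_rot: [[1.0, 0.018, 0.002], [0.018, -1.0, -0.0], [0.002, 0.0, -1.0]]
ft_force: [0.3, 1.1, -0.4]
grip_width: 0.064
gripper_force: 0.0
```

>>> drive_tool(
  offset=[
    [0, 0, 0],
    [0, 0, 0],
    [0, 0, 0],
    [0, 0, 0],
    [0, 0, 0],
    [0, 0, 0],
    [0, 0, 0],
    [0, 0, 0],
    [0, 0, -0.2],
    [0, 0, -0.8],
  ],
  turn=[
    [0, 0, 0],
    [0, 0, 0],
    [0, 0, 0],
    [0, 0, 0],
    [0, 0, 0],
    [0, 0, 0],
    [0, 0, 0],
    [0, 0, 0],
    [0, 0, 0],
    [0, 0, 0],
  ],
  hand=[0.2, 0.2, 0.2, 0.2, 0.2, 0.2, 0.2, 0.2, 0.2, 0.2],
  newtons=50,
)

```text
time_s: 25.6
position: [0.4711, 0.1169, 0.0456]
tool_rot: [[1.0, 0.018, -0.003], [0.018, -1.0, 0.0], [-0.003, -0.0, -1.0]]
ft_force: [-0.5, 0.1, 0.0]
grip_width: 0.0171
gripper_force: 0.0
```

The fingers met nothing, so I'll look.

```bash
python3 - <<'E'
from h import *
import pickle
np.set_printoptions(precision=4,suppress=True)
i,m=wrist();pickle.dump(i,open('w8.pkl','wb'));o=observe();print(o['position'],o['tool_rot'][:2,0],o['grip_width'],o['ft_force'])
cv2.imwrite('pics/w8.png',m)
E
```

```text
[0.4735 0.117  0.0499] [0.9998 0.0179] 0.017146391112019235 [2.5481 0.8301 3.7762]
```

View pics/w8.png

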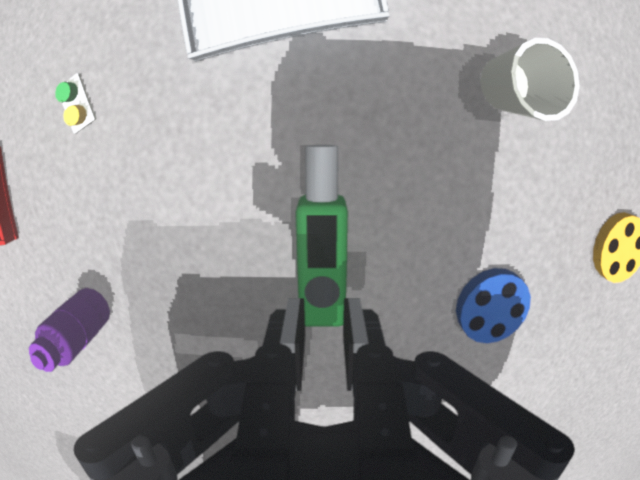

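```bash
python3 - <<'E'
from h import *
import pickle
np.set_printoptions(precision=4,suppress=True)
i=pickle.load(open('w8.pkl','rb'))
for z in(.032,.05,.07): print(z,[onz(i,p,z)[:2] for p in((300,198),(347,198),(303,325),(345,325))])
print(proj(i,[(.4735,.117,.05),(.4735,.117,.069)]))
o=observe();print(o['gripper_force'],o['time_s'],o['ft_force'])
E
```

```text
0.032 [array([0.5133, 0.1289]), array([0.5137, 0.1047]), array([0.4374, 0.1276]), array([0.4378, 0.1028])]
0.05 [array([0.5173, 0.1278]), array([0.5177, 0.1059]), array([0.4487, 0.1266]), array([0.4491, 0.1042])]
0.07 [array([0.5218, 0.1266]), array([0.5221, 0.1073]), array([0.4613, 0.1256]), array([0.4616, 0.1058])]
[[321.7517 283.6907]
 [321.566  301.6504]]
0.0 25.65 [2.5481 0.8301 3.7762]
```

The block is still on the table at (0.4755, 0.116). I'll go back down and check the grip before lifting.

>>> drive_tool(
  offset=[
    [0, 0, 0],
    [0, 0, 0],
    [0, 0, 0],
    [0, 0, 0],
    [0, 0, 0],
    [0.05, 0, 0.5],
    [0, 0, 0.5],
    [0, 0, 0.1],
    [0, 0, 0],
    [0, 0, 0],
  ],
  turn=[
    [0, 0, 0],
    [0, 0, 0],
    [0, 0, 0],
    [0, 0, 0],
    [0, 0, 0],
    [0, 0, 0],
    [0, 0, 0],
    [0, 0, 0],
    [0, 0, 0],
    [0, 0, 0],
  ],
  hand=[0.7, 0.7, 0.7, 0.7, 0.7, 0.7, 0.7, 0.7, 0.7, 0.7],
)

```text
time_s: 26.9
position: [0.4743, 0.117, 0.0024]
tool_rot: [[1.0, 0.018, 0.001], [0.018, -1.0, -0.0], [0.001, 0.0, -1.0]]
ft_force: [0.1, -0.7, -0.6]
grip_width: 0.0597
gripper_force: 0.0
```

>>> drive_tool(
  offset=[
    [0, 0, 0],
    [0, 0, 0],
    [0, 0, 0],
    [0, 0, 0],
    [0, 0, 0],
    [0, 0, 0],
    [0, 0, 0],
    [0, 0, 0],
    [0, 0, 0],
    [0, 0, 0],
  ],
  turn=[
    [0, 0, 0],
    [0, 0, 0],
    [0, 0, 0],
    [0, 0, 0],
    [0, 0, 0],
    [0, 0, 0],
    [0, 0, 0],
    [0, 0, 0],
    [0, 0, 0],
    [0, 0, 0],
  ],
  hand=[0.1, 0.1, 0.1, 0.1, 0.1, 0.1, 0.1, 0.1, 0.1, 0.1],
  newtons=50,
)

```text
time_s: 28.15
position: [0.4739, 0.117, 0.0017]
tool_rot: [[1.0, 0.018, -0.0], [0.018, -1.0, 0.0], [-0.0, -0.0, -1.0]]
ft_force: [0.4, 0.1, -0.2]
grip_width: 0.0086
gripper_force: 0.0
```

```bash
python3 - <<'E'
from h import *
np.set_printoptions(precision=4,suppress=True)
i,m=wrist();o=observe();u=camera_info('scene');d=camera_info('side');a=get_image('scene');b=get_image('side')
f=lambda M,i,s:(lambda p:cv2.resize(M[p[1]-s*3//4:p[1]+s*3//4,p[0]-s:p[0]+s],(400,300)))(proj(i,(.474,.117,.03))[0].astype(int))
cv2.imwrite('pics/c9.png',np.vstack([np.hstack([f(a,u,60),f(b,d,60)]),np.hstack([cv2.resize(m,(400,300)),np.zeros((300,400,3),np.uint8)])]))
E
```

```text
(no output)
```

View pics/c9.png

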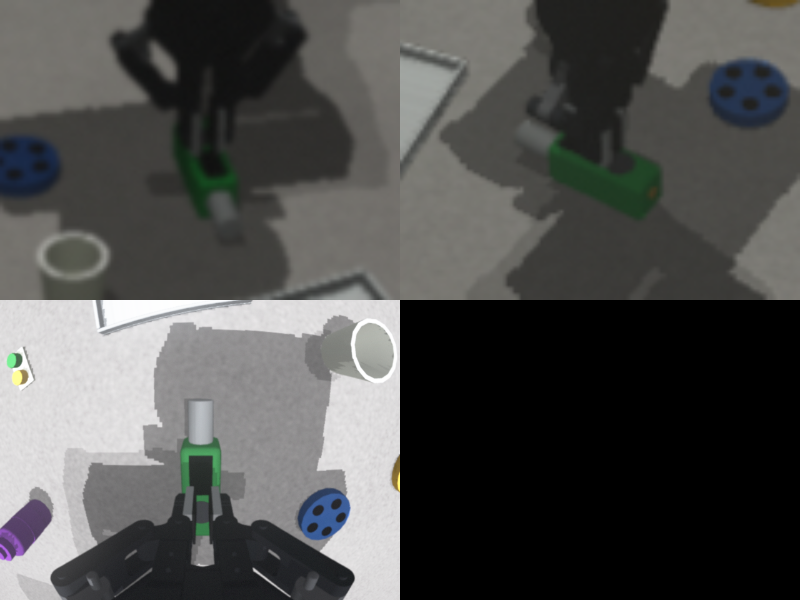

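The views show the shut fingers apparently inside the green block, with no force and the block unmoved. I'll open and try again higher up, at a modest force, before concluding anything.

>>> drive_tool(
  offset=[
    [0, 0, 0],
    [0, 0, 0],
    [0, 0, 0],
    [0, 0, 0],
    [0, 0, 0],
    [0, 0, -0.3],
    [0, 0, 0],
    [0, 0, 0],
    [0, 0, 0],
    [0, 0, 0],
  ],
  turn=[
    [0, 0, 0],
    [0, 0, 0],
    [0, 0, 0],
    [0, 0, 0],
    [0, 0, 0],
    [0, 0, 0],
    [0, 0, 0],
    [0, 0, 0],
    [0, 0, 0],
    [0, 0, 0],
  ],
  hand=[0.7, 0.7, 0.7, 0.7, 0.7, 0.7, 0.7, 0.7, 0.7, 0.7],
  newtons=25,
)

```text
time_s: 29.55
position: [0.4738, 0.117, 0.0136]
tool_rot: [[1.0, 0.018, -0.0], [0.018, -1.0, 0.0], [-0.0, -0.0, -1.0]]
ft_force: [1.0, 0.1, -0.3]
grip_width: 0.0595
gripper_force: 0.0
```

>>> drive_tool(
  offset=[
    [0, 0, 0],
    [0, 0, 0],
    [0, 0, 0],
    [0, 0, 0],
    [0, 0, 0],
    [0, 0, 0],
    [0, 0, 0],
    [0, 0, 0],
    [0, 0, 0],
    [0, 0, 0],
  ],
  turn=[
    [0, 0, 0],
    [0, 0, 0],
    [0, 0, 0],
    [0, 0, 0],
    [0, 0, 0],
    [0, 0, 0],
    [0, 0, 0],
    [0, 0, 0],
    [0, 0, 0],
    [0, 0, 0],
  ],
  hand=[0.27, 0.27, 0.27, 0.27, 0.27, 0.27, 0.27, 0.27, 0.27, 0.27],
  newtons=25,
)

```text
time_s: 30.8
position: [0.474, 0.117, 0.0137]
tool_rot: [[1.0, 0.018, 0.0], [0.018, -1.0, 0.0], [0.0, -0.0, -1.0]]
ft_force: [0.2, -0.1, 0.0]
grip_width: 0.0231
gripper_force: 0.0
```

```bash
python3 - <<'E'
from h import *
i,m=wrist();o=observe();d=camera_info('side');b=get_image('side');print(o['position'],o['grip_width'],o['gripper_force'],o['ft_force'])
p=proj(d,(.474,.117,.03))[0].astype(int)
cv2.imwrite('pics/c10.png',np.hstack([cv2.resize(b[p[1]-38:p[1]+38,p[0]-50:p[0]+50],(395,300),interpolation=2),m[150:450,120:520]]))
E
```

```text
[0.47393633 0.11699209 0.0137217 ] 0.022907094626060387 0.0 [-1.03095587 -0.18407039  0.74788857]
```

View pics/c10.png

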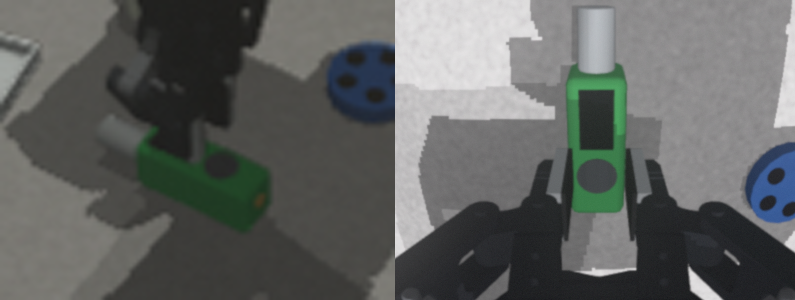

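>>> drive_tool(
  offset=[
    [0, 0, 0],
    [0, 0, 0],
    [0, 0, 0],
    [0, -0.1, 0],
    [0, -0.1, 0],
    [0, -0.1, 0],
    [0, -0.1, 0],
    [0, -0.1, 0],
    [0, 0, 0],
    [0, 0, 0],
  ],
  turn=[
    [0, 0, 0],
    [0, 0, 0],
    [0, 0, 0],
    [0, 0, 0],
    [0, 0, 0],
    [0, 0, 0],
    [0, 0, 0],
    [0, 0, 0],
    [0, 0, 0],
    [0, 0, 0],
  ],
  hand=[0.5, 0.5, 0.5, 0.5, 0.5, 0.5, 0.5, 0.5, 0.5, 0.5],
)

```text
time_s: 32.15
position: [0.4736, 0.137, 0.0137]
tool_rot: [[1.0, 0.018, 0.0], [0.018, -1.0, 0.0], [0.0, -0.0, -1.0]]
ft_force: [-0.4, 0.9, 0.5]
grip_width: 0.0428
gripper_force: 0.0
```

```bash
cat > mach.py <<'E'
from h import *
np.set_printoptions(precision=4,suppress=True)
i,m=wrist();o=observe();print(o['position'],o['grip_width'],o['ft_force'])
h=cv2.cvtColor(m,cv2.COLOR_BGR2HSV);mk=((h[...,0]>50)&(h[...,0]<85)&(h[...,1]>100)).astype(np.uint8)
n,l,s,c=cv2.connectedComponentsWithStats(mk);j=1+np.argmax(s[1:,4]);print(s[j])
p=np.argwhere(l==j)[:,::-1];top=p[:,1].min()
for z in (.032,):
    print('front',onz(i,p[p[:,1]<=top+1].mean(0),z));
    for r in range(top+12,s[j][1]+s[j][3],15):
        x=p[p[:,1]==r][:,0]
        if len(x): print(r,x.min(),x.max(),onz(i,(x.min(),r),z)[:2],onz(i,(x.max(),r),z)[:2])
E
python3 mach.py
```

```text
[0.4736 0.1369 0.0137] 0.04267354133979833 [-0.4647 -0.1132  0.0371]
[ 334  214   60  148 4003]
front [0.5156 0.1291 0.032 ]
226 335 389 [0.5105 0.1317] [0.511  0.1079]
241 335 393 [0.5036 0.1315] [0.504  0.1055]
256 334 392 [0.4965 0.1318] [0.4968 0.1054]
271 334 391 [0.4891 0.1316] [0.4894 0.1052]
286 334 390 [0.4815 0.1314] [0.4817 0.105 ]
301 334 374 [0.4736 0.1312] [0.4737 0.1121]
316 334 345 [0.4653 0.1309] [0.4654 0.1256]
331 334 342 [0.4566 0.1307] [0.4567 0.1267]
346 334 373 [0.4475 0.1304] [0.4475 0.1105]
361 340 373 [0.4378 0.127 ] [0.4377 0.1097]
```

The block has not moved even though a finger should have pushed it. In the pictures the fingertips look about 30 mm higher than the reported TCP. I'll find out by touch: shut the fingers and lower them onto bare table beside the block.

>>> drive_tool(
  offset=[
    [0, 0, -0.4],
    [0, -0.5, 0],
    [0, -0.5, 0],
    [0, -0.5, 0],
    [0, 0, 0],
    [0, 0, 0],
    [0, 0, 0.2],
    [0, 0, 0.2],
    [0, 0, 0.1],
    [0, 0, 0],
  ],
  turn=[
    [0, 0, 0],
    [0, 0, 0],
    [0, 0, 0],
    [0, 0, 0],
    [0, 0, 0],
    [0, 0, 0],
    [0, 0, 0],
    [0, 0, 0],
    [0, 0, 0],
    [0, 0, 0],
  ],
  hand=[0, 0, 0, 0, 0, 0, 0, 0, 0, 0],
)

```text
time_s: 33.45
position: [0.4724, 0.1968, 0.0093]
tool_rot: [[1.0, 0.018, -0.001], [0.018, -1.0, -0.0], [-0.001, 0.0, -1.0]]
ft_force: [0.2, 0.1, 0.6]
grip_width: 0.0
gripper_force: 0.0
```

>>> drive_tool(
  offset=[
    [0, 0, 0.05],
    [0, 0, 0.05],
    [0, 0, 0.05],
    [0, 0, 0.05],
    [0, 0, 0.05],
    [0, 0, 0.05],
    [0, 0, 0],
    [0, 0, 0],
    [0, 0, 0],
    [0, 0, 0],
  ],
  turn=[
    [0, 0, 0],
    [0, 0, 0],
    [0, 0, 0],
    [0, 0, 0],
    [0, 0, 0],
    [0, 0, 0],
    [0, 0, 0],
    [0, 0, 0],
    [0, 0, 0],
    [0, 0, 0],
  ],
  hand=[0, 0, 0, 0, 0, 0, 0, 0, 0, 0],
)

```text
time_s: 34.7
position: [0.4726, 0.197, -0.0022]
tool_rot: [[1.0, 0.018, 0.0], [0.018, -1.0, 0.0], [0.0, -0.0, -1.0]]
ft_force: [-0.3, -1.4, -0.3]
grip_width: 0.0003
gripper_force: 0.0
```

>>> drive_tool(
  offset=[
    [0, 0, 0.05],
    [0, 0, 0.05],
    [0, 0, 0.05],
    [0, 0, 0.05],
    [0, 0, 0.05],
    [0, 0, 0],
    [0, 0, 0],
    [0, 0, 0],
    [0, 0, 0],
    [0, 0, 0],
  ],
  turn=[
    [0, 0, 0],
    [0, 0, 0],
    [0, 0, 0],
    [0, 0, 0],
    [0, 0, 0],
    [0, 0, 0],
    [0, 0, 0],
    [0, 0, 0],
    [0, 0, 0],
    [0, 0, 0],
  ],
  hand=[0, 0, 0, 0, 0, 0, 0, 0, 0, 0],
)

```text
time_s: 35.95
position: [0.4725, 0.197, -0.0122]
tool_rot: [[1.0, 0.018, 0.0], [0.018, -1.0, 0.0], [0.0, -0.0, -1.0]]
ft_force: [-0.3, 0.6, 0.4]
grip_width: -0.0003
gripper_force: 0.0
```

>>> drive_tool(
  offset=[
    [0, 0, 0.05],
    [0, 0, 0.05],
    [0, 0, 0.05],
    [0, 0, 0.05],
    [0, 0, 0],
    [0, 0, 0],
    [0, 0, 0],
    [0, 0, 0],
    [0, 0, 0],
    [0, 0, 0],
  ],
  turn=[
    [0, 0, 0],
    [0, 0, 0],
    [0, 0, 0],
    [0, 0, 0],
    [0, 0, 0],
    [0, 0, 0],
    [0, 0, 0],
    [0, 0, 0],
    [0, 0, 0],
    [0, 0, 0],
  ],
  hand=[0, 0, 0, 0, 0, 0, 0, 0, 0, 0],
)

```text
time_s: 37.2
position: [0.4725, 0.197, -0.0202]
tool_rot: [[1.0, 0.018, 0.0], [0.018, -1.0, 0.0], [0.0, -0.0, -1.0]]
ft_force: [-0.1, 0.2, 0.3]
grip_width: -0.0001
gripper_force: 0.0
```

>>> drive_tool(
  offset=[
    [0, 0, 0.05],
    [0, 0, 0.05],
    [0, 0, 0.05],
    [0, 0, 0.05],
    [0, 0, 0],
    [0, 0, 0],
    [0, 0, 0],
    [0, 0, 0],
    [0, 0, 0],
    [0, 0, 0],
  ],
  turn=[
    [0, 0, 0],
    [0, 0, 0],
    [0, 0, 0],
    [0, 0, 0],
    [0, 0, 0],
    [0, 0, 0],
    [0, 0, 0],
    [0, 0, 0],
    [0, 0, 0],
    [0, 0, 0],
  ],
  hand=[0, 0, 0, 0, 0, 0, 0, 0, 0, 0],
)

```text
time_s: 38.45
position: [0.4726, 0.197, -0.0282]
tool_rot: [[1.0, 0.018, 0.0], [0.018, -1.0, 0.0], [0.0, -0.0, -1.0]]
ft_force: [-0.5, -0.2, -0.4]
grip_width: -0.0001
gripper_force: 0.0
```

```bash
python3 - <<'E'
from h import *
o=observe();out=[]
for n in('scene','side'):
    i=camera_info(n);m=get_image(n);p=proj(i,o['position']+[0,0,.03])[0].astype(int)
    for z in(0,.02,.04,.06): print(n,z,proj(i,(*o['position'][:2],z))[0])
    c=m[p[1]-37:p[1]+37,p[0]-50:p[0]+50];c=cv2.convertScaleAbs(cv2.resize(c,(400,296),interpolation=2),alpha=1.8,beta=20);print(p-[50,37]);out.append(c)
cv2.imwrite('pics/c11.png',np.hstack(out))
E
```

```text
scene 0 [408.69703616 224.02889455]
scene 0.02 [409.29774505 217.16821544]
scene 0.04 [409.90970504 210.17903784]
scene 0.06 [410.53323521 203.05771751]
[358 186]
side 0 [296.9219811  332.48343439]
side 0.02 [296.41946245 326.52638413]
side 0.04 [295.90512207 320.42919461]
side 0.06 [295.37853786 314.18686183]
[246 294]
```

View pics/c11.png

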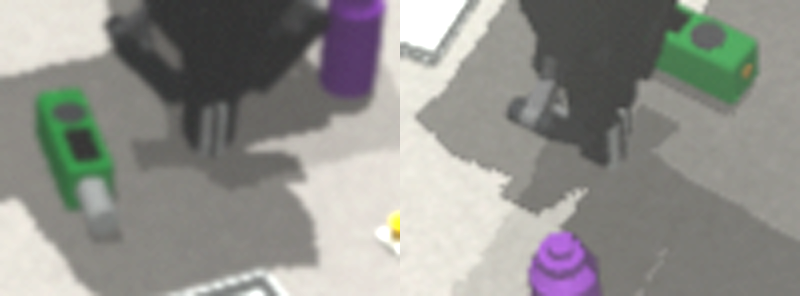

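Both views put the fingertips at the table surface now (scene (410,225), side (297,335)), although the reported TCP is at z = -0.028. The real tips are therefore about 29 mm short of the reported TCP. One last gentle probe for contact.

>>> drive_tool(
  offset=[
    [0, 0, 0.03],
    [0, 0, 0.03],
    [0, 0, 0.03],
    [0, 0, 0.03],
    [0, 0, 0],
    [0, 0, 0],
    [0, 0, 0],
    [0, 0, 0],
    [0, 0, 0],
    [0, 0, 0],
  ],
  turn=[
    [0, 0, 0],
    [0, 0, 0],
    [0, 0, 0],
    [0, 0, 0],
    [0, 0, 0],
    [0, 0, 0],
    [0, 0, 0],
    [0, 0, 0],
    [0, 0, 0],
    [0, 0, 0],
  ],
  hand=[0, 0, 0, 0, 0, 0, 0, 0, 0, 0],
)

```text
time_s: 39.8
position: [0.4725, 0.197, -0.032]
tool_rot: [[1.0, 0.018, 0.001], [0.018, -1.0, 0.0], [0.001, 0.0, -1.0]]
ft_force: [-3.2, -1.2, 15.0]
grip_width: 0.0001
gripper_force: 7.4
```

Contact: the tips are 31 mm short of the reported TCP (real tip z = TCP z + 0.031). Machine again, with that correction.

>>> drive_tool(
  offset=[
    [0, 0, -0.4],
    [0, 0, -0.8],
    [0, 0.7, 0],
    [0.05, 0.7, 0],
    [0, 0.6, 0],
    [0, 0, 0],
    [0, 0, 0.4],
    [0, 0, 0.4],
    [0, 0, 0.25],
    [0, 0, 0],
  ],
  turn=[
    [0, 0, 0],
    [0, 0, 0],
    [0, 0, 0],
    [0, 0, 0],
    [0, 0, 0],
    [0, 0, 0],
    [0, 0, 0],
    [0, 0, 0],
    [0, 0, 0],
    [0, 0, 0],
  ],
  hand=[0, 0.7, 0.7, 0.7, 0.7, 0.7, 0.7, 0.7, 0.7, 0.7],
)

```text
time_s: 41.05
position: [0.4756, 0.1175, -0.0275]
tool_rot: [[1.0, 0.018, -0.001], [0.018, -1.0, 0.0], [-0.001, -0.0, -1.0]]
ft_force: [-0.2, 0.7, 0.8]
grip_width: 0.0593
gripper_force: 0.0
```

>>> drive_tool(
  offset=[
    [0, 0, 0],
    [0, 0, 0],
    [0, 0, 0],
    [0, 0, 0],
    [0, 0, 0],
    [0, 0, 0],
    [0, 0, 0],
    [0, 0, 0],
    [0, 0, 0],
    [0, 0, 0],
  ],
  turn=[
    [0, 0, 0],
    [0, 0, 0],
    [0, 0, 0],
    [0, 0, 0],
    [0, 0, 0],
    [0, 0, 0],
    [0, 0, 0],
    [0, 0, 0],
    [0, 0, 0],
    [0, 0, 0],
  ],
  hand=[0.2, 0.2, 0.2, 0.2, 0.2, 0.2, 0.2, 0.2, 0.2, 0.2],
  newtons=45,
)

```text
time_s: 42.3
position: [0.4764, 0.1171, -0.0264]
tool_rot: [[1.0, 0.018, 0.001], [0.018, -1.0, 0.0], [0.001, -0.0, -1.0]]
ft_force: [-0.9, -0.3, 6.0]
grip_width: 0.0275
gripper_force: 45.4
```

>>> drive_tool(
  offset=[
    [0, 0, -0.3],
    [0, 0, -0.8],
    [0.08, 0, -0.6],
    [1, -0.18, 0],
    [1, -0.18, 0],
    [1, -0.18, 0],
    [1, -0.18, 0],
    [1, -0.18, 0],
    [0, 0, 0],
    [0, 0, 0],
  ],
  turn=[
    [0, 0, 0],
    [0, 0, 0],
    [0, 0, 0],
    [0, 0, 0],
    [0, 0, 0],
    [0, 0, 0],
    [0, 0, 0],
    [0, 0, 0],
    [0, 0, -0.9],
    [0, 0, -0.9],
  ],
  hand=[0.2, 0.2, 0.2, 0.2, 0.2, 0.2, 0.2, 0.2, 0.2, 0.2],
)

```text
time_s: 43.55
position: [0.6783, 0.1566, 0.0408]
tool_rot: [[0.978, 0.208, -0.001], [0.208, -0.978, -0.0], [-0.001, -0.0, -1.0]]
ft_force: [-0.6, 0.4, -2.3]
grip_width: 0.0272
gripper_force: 44.7
```

```bash
python3 - <<'E'
from h import *
import pickle
np.set_printoptions(precision=4,suppress=True)
i,m=wrist();pickle.dump(i,open('w12.pkl','wb'));o=observe();print(o['position'],o['tool_rot'][:,0],o['grip_width'],o['gripper_force'],o['ft_force'])
cv2.imwrite('pics/w12.png',m)
c=np.array([[.6771],[.1558]]);a=np.radians(11.7);R=np.array([[np.cos(a),-np.sin(a)],[np.sin(a),np.cos(a)]])
q=(c+R@np.array([[-.0775,.0775,.0775,-.0775],[.0575,.0575,-.0575,-.0575]])).T
P=proj(i,np.c_[q,np.full(4,.014)]);print(P)
# tray outline refine: look for gradients along each edge normal, report shift in px
g=cv2.cvtColor(m,cv2.COLOR_BGR2GRAY);cv2.imwrite('pics/c12.png',cv2.polylines(m.copy(),[P.astype(np.int32)],True,(0,0,255),1))
E
```

```text
[0.6782 0.1566 0.0409] [ 0.9774  0.2112 -0.0011] 0.027592557373596508 44.725701212882996 [ 0.1758  0.4494 -2.5544]
[[239.645  367.8506]
 [218.5692 133.2824]
 [429.0683 134.2071]
 [405.98   368.4806]]
```

View pics/c12.png

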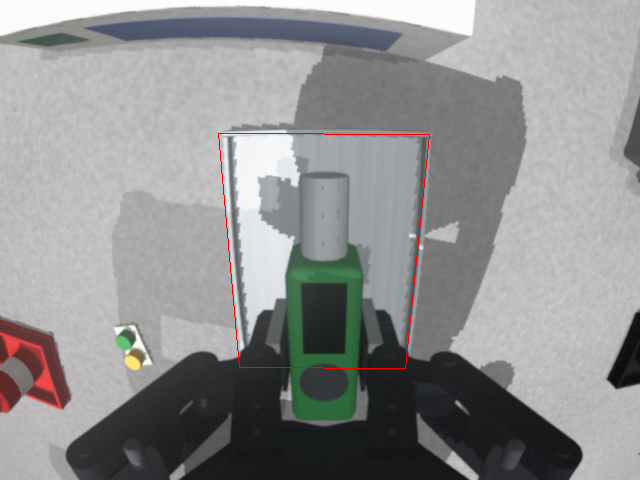

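The tray outline overlay fits within about 1 mm, and the machine is held over its middle and aligned. Lowering it.

>>> drive_tool(
  offset=[
    [0, 0, 0.4],
    [0, 0, 0.5],
    [0, 0, 0.4],
    [0, 0, 0.1],
    [0, 0, 0.1],
    [0, 0, 0.05],
    [0, 0, 0.05],
    [0, 0, 0.03],
    [0, 0, 0],
    [0, 0, 0],
  ],
  turn=[
    [0, 0, 0],
    [0, 0, 0],
    [0, 0, 0],
    [0, 0, 0],
    [0, 0, 0],
    [0, 0, 0],
    [0, 0, 0],
    [0, 0, 0],
    [0, 0, 0],
    [0, 0, 0],
  ],
  hand=[0.2, 0.2, 0.2, 0.2, 0.2, 0.2, 0.2, 0.2, 0.2, 0.2],
)

```text
time_s: 44.85
position: [0.6787, 0.1566, -0.0234]
tool_rot: [[0.979, 0.205, 0.001], [0.205, -0.979, 0.0], [0.001, 0.0, -1.0]]
ft_force: [-3.7, -1.6, 5.7]
grip_width: 0.0276
gripper_force: 45.6
```

>>> drive_tool(
  offset=[
    [0, 0, 0],
    [0, 0, 0],
    [0, 0, 0],
    [0, 0, 0],
    [0, 0, 0],
    [0, 0, -0.2],
    [0, 0, -0.6],
    [0, 0, -0.9],
    [0, 0, -0.9],
    [0, 0, 0],
  ],
  turn=[
    [0, 0, 0],
    [0, 0, 0],
    [0, 0, 0],
    [0, 0, 0],
    [0, 0, 0],
    [0, 0, 0],
    [0, 0, 0],
    [0, 0, 0],
    [0, 0, 1],
    [0, 0, 1],
  ],
  hand=[0.6, 0.6, 0.6, 0.6, 0.6, 0.6, 0.6, 0.6, 0.6, 0.6],
)

```text
time_s: 46.1
position: [0.6801, 0.1568, 0.0841]
tool_rot: [[1.0, -0.007, 0.007], [-0.007, -1.0, 0.0], [0.007, -0.001, -1.0]]
ft_force: [-0.0, -0.5, -0.5]
grip_width: 0.0515
gripper_force: 0.0
```

>>> drive_tool(
  offset=[
    [-1, 0.5, 0],
    [-1, 0.5, 0],
    [-1, 0.5, 0],
    [-1, 0.5, 0],
    [-1, 0.5, 0],
    [-1, 0.5, 0],
    [-0.6, 0.5, 0],
    [0, 0.4, 0],
    [0, 0, 0],
    [0, 0, 0],
  ],
  turn=[
    [0, 0, 0],
    [0, 0, 0],
    [0, 0, 0],
    [0, 0, 0],
    [0, 0, 0],
    [0, 0, 0],
    [0, 0, 0],
    [0, 0, 0],
    [0, 0, 0],
    [0, 0, 0],
  ],
  hand=[0.95, 0.95, 0.95, 0.95, 0.95, 0.95, 0.95, 0.95, 0.95, 0.95],
)

```text
time_s: 47.35
position: [0.4142, 0.0018, 0.08]
tool_rot: [[1.0, -0.003, 0.001], [-0.003, -1.0, -0.0], [0.001, 0.0, -1.0]]
ft_force: [0.6, -0.3, -0.2]
grip_width: 0.0812
gripper_force: 0.0
```

```bash
cat > disc.py <<'E'
import sys
from h import *
np.set_printoptions(precision=4,suppress=True)
def disc(lo,hi,g,z,i,m,w=90,smin=110):
    u,v=proj(i,g)[0].astype(int);h=cv2.cvtColor(m,cv2.COLOR_BGR2HSV);H=h[...,0]
    mk=((H>=lo)&(H<=hi)&(h[...,1]>smin)&(h[...,2]>40)).astype(np.uint8);k=np.zeros_like(mk);k[max(v-w,0):v+w,max(u-w,0):u+w]=1
    n,l,s,c=cv2.connectedComponentsWithStats(mk*k);j=1+np.argmax(s[1:,4])
    p=cv2.convexHull(np.argwhere(l==j)[:,::-1].astype(np.int32))[:,0]
    # fit: back-project hull on the top plane and circle it
    q=np.array([onz(i,x,z)[:2] for x in p]).astype(np.float32);(cx,cy),r=cv2.minEnclosingCircle(q)
    M=cv2.moments(p);return (M['m10']/M['m00'],M['m01']/M['m00']),(cx,cy,r),s[j]
E
python3 - <<'E'
from disc import *
i,m=wrist();cv2.imwrite('pics/w13.png',m);o=observe();print(o['position'],o['tool_rot'][:2,0],o['grip_width'])
for k,lo,hi,g in(('blue',105,125,(.434,-.0055,.01)),('yel',20,35,(.4795,-.1185,.01))):
    uv,c,s=disc(lo,hi,g,.012,i,m);print(k,uv,c,s,onz(i,uv,.008))
# machine in tray from scene/side
import numpy as np
E
```

```text
[0.4142 0.002  0.0799] [ 1.     -0.0028] 0.08095053204217786
blue (332.4585240177633, 211.46882945184583) (0.43475469946861267, -0.005183840170502663, 0.027722526341676712) [ 293  172   80   80 3884] [ 0.4344 -0.0052  0.008 ]
yel (491.1651541259812, 150.60229753015508) (0.4804883897304535, -0.11639756709337234, 0.02911359630525112) [ 455  112   73   78 3499] [ 0.4799 -0.1172  0.008 ]
```

>>> drive_tool(
  offset=[
    [0.3, 0.1, 0],
    [0.21, 0.08, 0.2],
    [0, 0, 0.6],
    [0, 0, 0.8],
    [0, 0, 0.7],
    [0, 0, 0.3],
    [0, 0, 0.12],
    [0, 0, 0.1],
    [0, 0, 0],
    [0, 0, 0],
  ],
  turn=[
    [0, 0, 0],
    [0, 0, 0],
    [0, 0, 0],
    [0, 0, 0],
    [0, 0, 0],
    [0, 0, 0],
    [0, 0, 0],
    [0, 0, 0],
    [0, 0, 0],
    [0, 0, 0],
  ],
  hand=[0.95, 0.95, 0.95, 0.95, 0.95, 0.95, 0.95, 0.95, 0.95, 0.95],
)

```text
time_s: 48.65
position: [0.4346, -0.0059, -0.0326]
tool_rot: [[1.0, -0.003, 0.001], [-0.003, -1.0, -0.0], [0.001, 0.0, -1.0]]
ft_force: [0.4, -1.3, -0.4]
grip_width: 0.0811
gripper_force: 0.0
```

>>> drive_tool(
  offset=[
    [0, 0, 0],
    [0, 0, 0],
    [0, 0, 0],
    [0, 0, 0],
    [0, 0, 0],
    [0, 0, 0],
    [0, 0, 0],
    [0, 0, 0],
    [0, 0, 0],
    [0, 0, 0],
  ],
  turn=[
    [0, 0, 0],
    [0, 0, 0],
    [0, 0, 0],
    [0, 0, 0],
    [0, 0, 0],
    [0, 0, 0],
    [0, 0, 0],
    [0, 0, 0],
    [0, 0, 0],
    [0, 0, 0],
  ],
  hand=[0.55, 0.55, 0.55, 0.55, 0.55, 0.55, 0.55, 0.55, 0.55, 0.55],
  newtons=35,
)

```text
time_s: 49.9
position: [0.4345, -0.0058, -0.0325]
tool_rot: [[1.0, -0.003, 0.001], [-0.003, -1.0, -0.0], [0.001, 0.0, -1.0]]
ft_force: [-2.1, 0.5, 9.3]
grip_width: 0.0544
gripper_force: 35.1
```

>>> drive_tool(
  offset=[
    [0, 0, -0.3],
    [0, 0, -0.9],
    [0, 0.6, -0.9],
    [0, 1, -0.9],
    [0, 1, -0.7],
    [0, 1, 0],
    [0, 1, 0],
    [0, 1, 0],
    [0, 1, 0],
    [0, 1, 0],
  ],
  turn=[
    [0, 0, 0],
    [0, 0, 0],
    [0, 0, 0],
    [0, 0, 0],
    [0, 0, 0],
    [0, 0, 0],
    [0, 0, 0],
    [0, 0, 0],
    [0, 0, 0],
    [0, 0, 0],
  ],
  hand=[0.55, 0.55, 0.55, 0.55, 0.55, 0.55, 0.55, 0.55, 0.55, 0.55],
)

```text
time_s: 51.15
position: [0.433, -0.311, 0.1156]
tool_rot: [[1.0, -0.003, 0.0], [-0.003, -1.0, -0.0], [0.0, 0.0, -1.0]]
ft_force: [0.1, -0.1, -0.8]
grip_width: 0.0542
gripper_force: 37.4
```

>>> drive_tool(
  offset=[
    [-0.3, 1, 0],
    [-0.2, 1, 0],
    [0, 0.4, 0],
    [0, 0, 0],
    [0, 0, 0],
    [0, 0, 0],
    [0, 0, 0],
    [0, 0, 0],
    [0, 0, 0],
    [0, 0, 0],
  ],
  turn=[
    [0, 0, 0],
    [0, 0, 0],
    [0, 0, 0],
    [0, 0, 0],
    [0, 0, 0],
    [0, 0, 0],
    [0, 0, 0],
    [0, 0, 0],
    [0, 0, 0],
    [0, 0, 0],
  ],
  hand=[0.55, 0.55, 0.55, 0.55, 0.55, 0.55, 0.55, 0.55, 0.55, 0.55],
)

```text
time_s: 52.4
position: [0.413, -0.4057, 0.1149]
tool_rot: [[1.0, -0.003, -0.0], [-0.003, -1.0, 0.0], [-0.0, -0.0, -1.0]]
ft_force: [-1.0, 0.5, -1.0]
grip_width: 0.054
gripper_force: 37.4
```

```bash
cat > pile.py <<'E'
from disc import *
import pickle
def plate(i,m,w=110):
    u,v=proj(i,(.502,-.41,.008))[0].astype(int);h=cv2.cvtColor(m,cv2.COLOR_BGR2HSV)
    mk=((h[...,0]>8)&(h[...,0]<28)&(h[...,1]>70)&(h[...,2]>90)).astype(np.uint8);k=np.zeros_like(mk);k[max(v-w,0):v+w,max(u-w,0):u+w]=1
    n,l,s,c=cv2.connectedComponentsWithStats(mk*k);j=1+np.argmax(s[1:,4])
    p=cv2.convexHull(np.argwhere(l==j)[:,::-1].astype(np.int32))[:,0]
    q=np.array([onz(i,x,.008)[:2] for x in p]).astype(np.float32)*1000;return cv2.minAreaRect(q),s[j]
if __name__=='__main__':
    i,m=wrist();pickle.dump(i,open('w14.pkl','wb'));cv2.imwrite('pics/w14.png',m);o=observe();print(o['position'],o['tool_rot'][:2,0],o['grip_width'],o['gripper_force'],o['ft_force'])
    print('w14',plate(i,m))
    for n in('w5','w4','w1'): print(n,plate(pickle.load(open(n+'.pkl','rb')),cv2.imread(f'pics/{n}.png')))
E
python3 pile.py; python3 - <<'E'
from pile import *
# pile silhouette: non-wood inside the plate hull, circle at top height
for n in('w14','w5','w1'):
    i=pickle.load(open(n+'.pkl','rb'));m=cv2.imread(f'pics/{n}.png');h=cv2.cvtColor(m,cv2.COLOR_BGR2HSV)
    (c,_,_),_=plate(i,m)
    # grey top disc: low saturation, darker than the white ones
    u,v=proj(i,(c[0]/1e3,c[1]/1e3,.03))[0].astype(int);w=60
    mk=((h[...,1]<60)&(h[...,2]<175)).astype(np.uint8);k=np.zeros_like(mk);cv2.circle(k,(int(u),int(v)),int(w*.75),1,-1);mk*=k
    print(n,u,v,[ ''.join('#' if a else '.' for a in r[::4]) for r in mk[v-44:v+46:6,u-48:u+48]].__str__().replace("', '","\n"))
E
```

```text
[ 0.413  -0.4057  0.1149] [ 1.     -0.0034] 0.05407474726406499 37.38158941268921 [ 0.0677 -0.5616 -0.9529]
w14 (((501.419189453125, -408.99163818359375), (98.43861389160156, 98.37995147705078), 74.08869934082031), array([  248,    35,   159,   156, 11218], dtype=int32))
w5 (((501.1127014160156, -407.3173522949219), (99.92333221435547, 98.64369201660156), 74.13091278076172), array([ 464,   48,   99,  118, 4588], dtype=int32))
w4 (((503.4664611816406, -405.7863464355469), (100.0614013671875, 98.32613372802734), 74.0818862915039), array([ 488,  230,   98,   96, 1555], dtype=int32))
w1 (((500.8420715332031, -407.0230712890625), (100.2991943359375, 98.83808135986328), 74.04407501220703), array([ 501,   49,   79,   99, 2992], dtype=int32))
w14 326 110 ['........................
.........#######........
......#############.....
.....################...
....##################..
...#.#################..
..#..##################.
.........##############.
..........#############.
..#...#################.
...#.#################..
....##################..
.....##.############....
.......############.....
..........#####.........']
w5 526 107 ['..............#.........
.................#......
........................
............##..........
.......##########.......
......############......
.....##############.....
.....##############.....
.....##############.....
.....##############.....
......#############.....
........#########.......
........................
........................
........................']
w1 552 98 ['..........####..........
............####.#......
..............#.#..#....
.................#.##...
..#......######....####.
.......##########...#.#.
.#....###########..#.###
......############.#.#..
......#############..#..
.......###########.#....
........##########......
............###..#......
........................
.....#..................
.......##...............']
```

```bash
python3 - <<'E'
from h import *
import pickle
for n in('w1','w5','w4'):
    i=pickle.load(open(n+'.pkl','rb'))
    for z in(.03,.04,.05,.06): print(n,z,proj(i,(.5014,-.4083,z))[0].round(1))
for n,a in(('scene',(138.5,248.5)),('side',(415,175.5))):
    i=camera_info(n)
    for z in(.03,.04,.05): print(n,z,proj(i,(.5014,-.4083,z))[0].round(1))
E
```

```text
w1 0.03 [552.9  98.2]
w1 0.04 [557.4  98.1]
w1 0.05 [562.1  98.1]
w1 0.06 [566.9  98.1]
w5 0.03 [527.  107.6]
w5 0.04 [532.  107.7]
w5 0.05 [537.2 107.7]
w5 0.06 [542.7 107.8]
w4 0.03 [550.3 291.9]
w4 0.04 [554.9 296. ]
w4 0.05 [559.8 300.4]
w4 0.06 [564.8 304.9]
scene 0.03 [137.4 254.6]
scene 0.04 [136.4 251.1]
scene 0.05 [135.3 247.5]
side 0.03 [414.6 177.8]
side 0.04 [414.9 174.9]
side 0.05 [415.2 171.9]
```

>>> drive_tool(
  offset=[
    [0.8, 0.06, 0],
    [0.8, 0, 0],
    [0.61, 0, 0.2],
    [0, 0, 0.6],
    [0, 0, 0.6],
    [0, 0, 0.4],
    [0, 0, 0.2],
    [0, 0, 0],
    [0, 0, 0],
    [0, 0, 0],
  ],
  turn=[
    [0, 0, 0],
    [0, 0, 0],
    [0, 0, 0],
    [0, 0, 0],
    [0, 0, 0],
    [0, 0, 0],
    [0, 0, 0],
    [0, 0, 0],
    [0, 0, 0],
    [0, 0, 0],
  ],
  hand=[0.55, 0.55, 0.55, 0.55, 0.55, 0.55, 0.55, 0.55, 0.55, 0.55],
)

```text
time_s: 53.7
position: [0.5017, -0.4087, 0.0357]
tool_rot: [[1.0, -0.003, 0.001], [-0.003, -1.0, -0.001], [0.001, 0.001, -1.0]]
ft_force: [-0.4, -1.1, -0.4]
grip_width: 0.0536
gripper_force: 37.4
```

>>> drive_tool(
  offset=[
    [0, 0, 0.2],
    [0, 0, 0.2],
    [0, 0, 0.1],
    [0, 0, 0.05],
    [0, 0, 0.05],
    [0, 0, 0.04],
    [0, 0, 0.04],
    [0, 0, 0],
    [0, 0, 0],
    [0, 0, 0],
  ],
  turn=[
    [0, 0, 0],
    [0, 0, 0],
    [0, 0, 0],
    [0, 0, 0],
    [0, 0, 0],
    [0, 0, 0],
    [0, 0, 0],
    [0, 0, 0],
    [0, 0, 0],
    [0, 0, 0],
  ],
  hand=[0.55, 0.55, 0.55, 0.55, 0.55, 0.55, 0.55, 0.55, 0.55, 0.55],
)

```text
time_s: 54.95
position: [0.5014, -0.4084, 0.0078]
tool_rot: [[1.0, -0.003, 0.0], [-0.003, -1.0, -0.0], [0.0, 0.0, -1.0]]
ft_force: [0.7, -0.8, 0.1]
grip_width: 0.0545
gripper_force: 37.5
```

>>> drive_tool(
  offset=[
    [0, 0, 0.05],
    [0, 0, 0.05],
    [0, 0, 0.05],
    [0, 0, 0],
    [0, 0, 0],
    [0, 0, 0],
    [0, 0, 0],
    [0, 0, 0],
    [0, 0, 0],
    [0, 0, 0],
  ],
  turn=[
    [0, 0, 0],
    [0, 0, 0],
    [0, 0, 0],
    [0, 0, 0],
    [0, 0, 0],
    [0, 0, 0],
    [0, 0, 0],
    [0, 0, 0],
    [0, 0, 0],
    [0, 0, 0],
  ],
  hand=[0.55, 0.55, 0.55, 0.55, 0.55, 0.55, 0.55, 0.55, 0.55, 0.55],
)

```text
time_s: 56.2
position: [0.5016, -0.4086, 0.0074]
tool_rot: [[1.0, -0.003, 0.002], [-0.003, -1.0, -0.003], [0.002, 0.003, -1.0]]
ft_force: [-11.9, 10.4, 39.6]
grip_width: 0.0546
gripper_force: 41.1
```

Contact: the pile top is at about 0.040. I'll take the pressure off, then release.

>>> drive_tool(
  offset=[
    [0, 0, -0.07],
    [0, 0, -0.05],
    [0, 0, 0],
    [0, 0, 0],
    [0, 0, 0],
    [0, 0, 0],
    [0, 0, 0],
    [0, 0, 0],
    [0, 0, 0],
    [0, 0, 0],
  ],
  turn=[
    [0, 0, 0],
    [0, 0, 0],
    [0, 0, 0],
    [0, 0, 0],
    [0, 0, 0],
    [0, 0, 0],
    [0, 0, 0],
    [0, 0, 0],
    [0, 0, 0],
    [0, 0, 0],
  ],
  hand=[0.55, 0.55, 0.55, 0.55, 0.95, 0.95, 0.95, 0.95, 0.95, 0.95],
)

```text
time_s: 57.45
position: [0.5014, -0.4084, 0.0065]
tool_rot: [[1.0, -0.003, -0.0], [-0.003, -1.0, -0.0], [-0.0, 0.0, -1.0]]
ft_force: [-0.9, -0.3, -0.3]
grip_width: 0.0811
gripper_force: 0.0
```

>>> drive_tool(
  offset=[
    [0, 0, -0.2],
    [0, 0, -0.6],
    [0, 0, -0.9],
    [0, 0, -0.9],
    [-0.9, 0, 0],
    [-0.9, 0, 0],
    [-0.5, -1, 0],
    [0, -1, 0],
    [0, 0, 0],
    [0, 0, 0],
  ],
  turn=[
    [0, 0, 0],
    [0, 0, 0],
    [0, 0, 0],
    [0, 0, 0],
    [0, 0, 0],
    [0, 0, 0],
    [0, 0, 0],
    [0, 0, 0],
    [0, 0, 0],
    [0, 0, 0],
  ],
  hand=[0.95, 0.95, 0.95, 0.95, 0.95, 0.95, 0.95, 0.95, 0.95, 0.95],
)

```text
time_s: 58.7
position: [0.41, -0.3288, 0.1111]
tool_rot: [[1.0, -0.003, 0.001], [-0.003, -1.0, -0.001], [0.001, 0.001, -1.0]]
ft_force: [0.5, -0.8, -0.1]
grip_width: 0.0809
gripper_force: 0.0
```

```bash
python3 - <<'E'
from pile import *
i,m=wrist();cv2.imwrite('pics/w15.png',m);pickle.dump(i,open('w15.pkl','wb'));o=observe();print(o['position'],o['grip_width'])
print(plate(i,m))
uv,c,s=disc(105,125,(.5014,-.4085,.05),.052,i,m);print('blue',uv,c,s,onz(i,uv,.047))
obs=[(i,uv)]
for n in('scene','side'):
    I=camera_info(n);M=get_image(n);p,c,s=disc(100,128,(.5014,-.4085,.05),.052,I,M,25);print(n,p,onz(I,p,.047),s);obs.append((I,p))
print(tri(obs))
E
```

```text
[ 0.41   -0.3291  0.1109] 0.08087767463974357
(((501.4309387207031, -408.1722412109375), (98.82408142089844, 98.30242156982422), 74.17657470703125), array([ 348,   31,  153,  159, 9440], dtype=int32))
blue (445.4796273957914, 110.22084841174106) (0.5008741021156311, -0.4086903929710388, 0.027232207357883453) [ 407   69   79   83 3604] [ 0.5012 -0.4094  0.047 ]
scene (128.98177083333331, 252.62760416666666) [ 0.5122 -0.4212  0.047 ] [123 248  15   9  55]
side (410.0, 173.07407407407405) [ 0.5128 -0.3996  0.047 ] [407 169   7   9  31]
[ 0.5091 -0.4145  0.0413]
```

Blue sits at (0.501, -0.409) on a plate centred at (0.5014, -0.408), so it is centred. Now yellow.

>>> drive_tool(
  offset=[
    [0.35, -0.9, 0],
    [0.35, -0.9, 0],
    [0.35, -0.9, 0],
    [0.35, -0.9, 0],
    [0.34, -0.9, 0],
    [0, -0.78, 0],
    [0, 0, 0.5],
    [0, 0, 0.8],
    [0, 0, 0.8],
    [0, 0, 0.5],
  ],
  turn=[
    [0, 0, 0],
    [0, 0, 0],
    [0, 0, 0],
    [0, 0, 0],
    [0, 0, 0],
    [0, 0, 0],
    [0, 0, 0],
    [0, 0, 0],
    [0, 0, 0],
    [0, 0, 0],
  ],
  hand=[0.95, 0.95, 0.95, 0.95, 0.95, 0.95, 0.95, 0.95, 0.95, 0.95],
)

```text
time_s: 60.1
position: [0.4799, -0.1175, 0.005]
tool_rot: [[1.0, -0.004, -0.001], [-0.004, -1.0, 0.001], [-0.001, -0.001, -1.0]]
ft_force: [0.8, 0.4, -0.2]
grip_width: 0.0812
gripper_force: 0.0
```

```bash
python3 - <<'E'
from disc import *
i,m=wrist();o=observe();print(o['position'],o['tool_rot'][:2,0])
uv,c,s=disc(20,35,(.4797,-.118,.01),.012,i,m);print(uv,c,s)
E
```

```text
[ 0.4789 -0.1171  0.0033] [ 1.    -0.004]
(323.91005049929754, 283.7500854311425) (0.48164796829223633, -0.11857378482818604, 0.029013894498348236) [ 270  232  109  104 7134]
```

>>> drive_tool(
  offset=[
    [0.02, 0, 0.4],
    [0, 0, 0.4],
    [0, 0, 0.17],
    [0, 0, 0],
    [0, 0, 0],
    [0, 0, 0],
    [0, 0, 0],
    [0, 0, 0],
    [0, 0, 0],
    [0, 0, 0],
  ],
  turn=[
    [0, 0, 0],
    [0, 0, 0],
    [0, 0, 0],
    [0, 0, 0],
    [0, 0, 0],
    [0, 0, 0],
    [0, 0, 0],
    [0, 0, 0],
    [0, 0, 0],
    [0, 0, 0],
  ],
  hand=[0.95, 0.95, 0.95, 0.95, 0.95, 0.55, 0.55, 0.55, 0.55, 0.55],
  newtons=35,
)

```text
time_s: 61.4
position: [0.481, -0.1172, -0.0315]
tool_rot: [[1.0, -0.003, 0.001], [-0.003, -1.0, -0.0], [0.001, 0.0, -1.0]]
ft_force: [-1.6, 1.3, 8.5]
grip_width: 0.0547
gripper_force: 35.4
```

>>> drive_tool(
  offset=[
    [0, 0, 0],
    [0, 0, 0],
    [0, 0, 0],
    [0, 0, 0],
    [0, 0, -0.2],
    [0, 0, -0.8],
    [0, 0, -0.9],
    [0, 0, -0.9],
    [0, 0, -0.9],
    [0, 0, 0],
  ],
  turn=[
    [0, 0, 0],
    [0, 0, 0],
    [0, 0, 0],
    [0, 0, 0],
    [0, 0, 0],
    [0, 0, 0],
    [0, 0, 0],
    [0, 0, 0],
    [0, 0, 0],
    [0, 0, 0],
  ],
  hand=[0.55, 0.55, 0.55, 0.55, 0.55, 0.55, 0.55, 0.55, 0.55, 0.55],
)

```text
time_s: 62.65
position: [0.4818, -0.1176, 0.1183]
tool_rot: [[1.0, -0.003, 0.005], [-0.003, -1.0, -0.002], [0.005, 0.002, -1.0]]
ft_force: [-0.4, -0.6, -2.0]
grip_width: 0.054
gripper_force: 37.4
```

```bash
python3 - <<'E'
from disc import *
i,m=wrist();o=observe();p=o['position'];print(p,o['tool_rot'][:2,0],o['grip_width'],o['gripper_force'],o['ft_force'])
cv2.imwrite('pics/w16.png',m)
z=p[2]+.0325+.012
uv,c,s=disc(20,35,(p[0],p[1],z),z,i,m);print(uv,c,s)
# visible front of the disc -> centre along x (known radius 28 mm)
print('front x',[onz(i,(uv[0],r),z)[0] for r in (s[1],)],'-28mm ->',onz(i,(uv[0],s[1]),z)[0]-.028-p[0])
E
```

```text
[ 0.4809 -0.1172  0.1166] [ 1.     -0.0032] 0.05402357335579299 37.357177734375 [-0.3048 -0.297  -1.1243]
(323.3764426340801, 320.6055532926001) (0.4829217493534088, -0.11849387735128403, 0.02941800095140934) [ 258  260  132  120 9862]
front x [np.float64(0.5122382531330822)] -28mm -> 0.003296601826950407
```

>>> drive_tool(
  offset=[
    [0.07, 0.9, 0],
    [0.07, 0.95, 0],
    [0.07, 0.95, 0],
    [0.07, 0.95, 0],
    [0.07, 0.95, 0],
    [0.07, 0.95, 0],
    [0.07, 0.95, 0],
    [0.075, 0.69, 0],
    [0, 0, 0.5],
    [0, 0, 0.5],
  ],
  turn=[
    [0, 0, 0],
    [0, 0, 0],
    [0, 0, 0],
    [0, 0, 0],
    [0, 0, 0],
    [0, 0, 0],
    [0, 0, 0],
    [0, 0, 0],
    [0, 0, 0],
    [0, 0, 0],
  ],
  hand=[0.55, 0.55, 0.55, 0.55, 0.55, 0.55, 0.55, 0.55, 0.55, 0.55],
)

```text
time_s: 63.95
position: [0.5017, -0.4086, 0.0733]
tool_rot: [[1.0, -0.004, -0.002], [-0.004, -1.0, 0.002], [-0.002, -0.002, -1.0]]
ft_force: [-0.0, 0.3, -1.2]
grip_width: 0.0542
gripper_force: 37.4
```

>>> drive_tool(
  offset=[
    [0, 0, 0.5],
    [0, 0, 0.3],
    [0, 0, 0.2],
    [0, 0, 0],
    [0, 0, 0],
    [0, 0, 0],
    [0, 0, 0],
    [0, 0, 0],
    [0, 0, 0],
    [0, 0, 0],
  ],
  turn=[
    [0, 0, 0],
    [0, 0, 0],
    [0, 0, 0],
    [0, 0, 0],
    [0, 0, 0],
    [0, 0, 0],
    [0, 0, 0],
    [0, 0, 0],
    [0, 0, 0],
    [0, 0, 0],
  ],
  hand=[0.55, 0.55, 0.55, 0.55, 0.55, 0.55, 0.55, 0.55, 0.55, 0.55],
)

```text
time_s: 65.2
position: [0.5024, -0.4088, 0.0358]
tool_rot: [[1.0, -0.003, 0.0], [-0.003, -1.0, -0.0], [0.0, 0.0, -1.0]]
ft_force: [-0.9, -0.2, -0.6]
grip_width: 0.0541
gripper_force: 37.4
```

Now at (0.5024, -0.4088), with contact expected near TCP z = 0.020. I'll feel my way down.

>>> drive_tool(
  offset=[
    [0, 0, 0.12],
    [0, 0, 0.1],
    [0, 0, 0.06],
    [0, 0, 0.05],
    [0, 0, 0.04],
    [0, 0, 0.03],
    [0, 0, 0],
    [0, 0, 0],
    [0, 0, 0],
    [0, 0, 0],
  ],
  turn=[
    [0, 0, 0],
    [0, 0, 0],
    [0, 0, 0],
    [0, 0, 0],
    [0, 0, 0],
    [0, 0, 0],
    [0, 0, 0],
    [0, 0, 0],
    [0, 0, 0],
    [0, 0, 0],
  ],
  hand=[0.55, 0.55, 0.55, 0.55, 0.55, 0.55, 0.55, 0.55, 0.55, 0.55],
)

```text
time_s: 66.45
position: [0.5025, -0.4089, 0.0206]
tool_rot: [[1.0, -0.003, 0.0], [-0.003, -1.0, -0.0], [0.0, 0.0, -1.0]]
ft_force: [-2.4, 1.3, 5.7]
grip_width: 0.0539
gripper_force: 37.9
```

Contact is where expected. Release, then rise clear.

>>> drive_tool(
  offset=[
    [0, 0, 0],
    [0, 0, 0],
    [0, 0, 0],
    [0, 0, 0],
    [0, 0, 0],
    [0, 0, 0],
    [0, 0, -0.2],
    [0, 0, -0.6],
    [0, 0, -0.9],
    [0, 0, -0.9],
  ],
  turn=[
    [0, 0, 0],
    [0, 0, 0],
    [0, 0, 0],
    [0, 0, 0],
    [0, 0, 0],
    [0, 0, 0],
    [0, 0, 0],
    [0, 0, 0],
    [0, 0, 0],
    [0, 0, 0],
  ],
  hand=[0.95, 0.95, 0.95, 0.95, 0.95, 0.95, 0.95, 0.95, 0.95, 0.95],
)

```text
time_s: 67.7
position: [0.5024, -0.4088, 0.1254]
tool_rot: [[1.0, -0.003, 0.0], [-0.003, -1.0, -0.0], [0.0, 0.0, -1.0]]
ft_force: [0.6, -0.2, 0.2]
grip_width: 0.0811
gripper_force: 0.0
```

>>> drive_tool(
  offset=[
    [-0.9, 0, -0.3],
    [-0.9, 0, -0.3],
    [-0.6, 0, 0],
    [0, 0, 0],
    [0, 0, 0],
    [0, 0, 0],
    [0, 0, 0],
    [0, 0, 0],
    [0, 0, 0],
    [0, 0, 0],
  ],
  turn=[
    [0, 0, 0],
    [0, 0, 0],
    [0, 0, 0],
    [0, 0, 0],
    [0, 0, 0],
    [0, 0, 0],
    [0, 0, 0],
    [0, 0, 0],
    [0, 0, 0],
    [0, 0, 0],
  ],
  hand=[0.95, 0.95, 0.95, 0.95, 0.95, 0.95, 0.95, 0.95, 0.95, 0.95],
)

```text
time_s: 68.95
position: [0.4064, -0.4085, 0.1477]
tool_rot: [[1.0, -0.003, 0.0], [-0.003, -1.0, 0.0], [0.0, -0.0, -1.0]]
ft_force: [0.1, -0.5, 0.1]
grip_width: 0.0813
gripper_force: 0.0
```

```bash
python3 - <<'E'
from pile import *
i,m=wrist();o=observe();print(o['position'],o['grip_width'],o['time_s']);cv2.imwrite('pics/w17.png',m)
print(plate(i,m))
uv,c,s=disc(20,35,(.5014,-.4085,.064),.064,i,m,60,130);print('yel',uv,c,s,onz(i,uv,.06))
uv,c,s=disc(105,125,(.5014,-.4085,.05),.052,i,m,60);print('blue visible',uv,c,s)
# machine in scene/side
h=[]
for n in('scene','side'):
    I=camera_info(n);M=get_image(n);cv2.imwrite(f'pics/{n}9.png',M);p,c,s=disc(50,80,(.677,.156,.02),.03,I,M,45);print('machine',n,p,onz(I,p,.022)[:2],s);h.append((I,p))
print(tri(h))
E
```

```text
[ 0.4064 -0.4085  0.1477] 0.08121515405447578 69.0
(((501.4451599121094, -409.0914611816406), (98.68368530273438, 98.4385986328125), 74.15367126464844), array([  252,    36,   144,   140, 12718], dtype=int32))
yel (323.4942772503871, 102.15713997172288) (0.500912606716156, -0.4096967279911041, 0.027787817642092705) [ 283   63   82   79 3943] [ 0.5009 -0.4097  0.06  ]Traceback (most recent call last):
  File "<stdin>", line 5, in <module>
  File "disc.py", line 7, in disc
    n,l,s,c=cv2.connectedComponentsWithStats(mk*k);j=1+np.argmax(s[1:,4])
                                                       ~~~~~~~~~^^^^^^^^^
    return _wrapfunc(a, 'argmax', axis=axis, out=out, **kwds)
    return bound(*args, **kwds)
ValueError: attempt to get argmax of an empty sequence
```

Yellow hides blue completely and is centred to within 1 mm. I'll check the machine and the bottles by numbers, then hand in.

```bash
python3 - <<'E'
from disc import *
h=[]
for n in('scene','side'):
    I=camera_info(n);M=get_image(n);p,c,s=disc(50,80,(.677,.156,.02),.03,I,M,45);print('machine',n,p,s);h.append((I,p))
    for k,g in(('red',(.513,.4055,.043)),('black',(.647,-.176,.043))):
        H=cv2.cvtColor(M,cv2.COLOR_BGR2HSV);u,v=proj(I,g)[0].round().astype(int);w=H[v-6:v+7,u-10:u+11];q=np.argwhere((w[...,1]<70)&(w[...,2]>75));print(k,n,'band offset px',(q.mean(0)[::-1]-[10,6]).round(1) if len(q) else None,len(q))
print(tri(h))
E
```

```text
machine scene (416.89746300211414, 278.4792107117688) [405 263  26  34 360]
red scene band offset px [-1.2  1.2] 66
black scene band offset px [-4.  -0.9] 20
machine side (236.77899115964635, 277.84035361414453) [221 271  32  16 221]
red side band offset px [6.9 3.7] 9
black side band offset px [ 1.6 -0.4] 80
[0.6733 0.1567 0.0207]
```

```bash
python3 -c "
from rig import *
print(env.close_job())"
```

```text
the job is handed in; nothing more can be done
None
```

The job is handed in, done in the order asked in about 69 s: both bottles stand upright in their bays, the green machine lies flat along the middle of the steel tray, and blue then yellow sit centred on the pile, with the rinse cup never touched; the real fingertips were 31 mm short of the reported TCP, so my first machine grasps closed on air until I found this by touch, and both bottles were gripped higher than the stated band.

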